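# Weigh the finished filigree

## Task

Move every ceramic plate of filigree from the cardboard sheet onto the pan of the bench scale with the spatula: slide the blade under each plate, never touch a plate with the gripper or tip it, and stand the plates flat beside one another, wholly on the pan. Then lay the spatula back on its cork mat the way it lay, and only after that take the stylus from its stand, press the scale's recessed button fully down with its tip, and put the stylus back in the stand. Leave the jar and the tin alone.

Things in the scene. Friction and masses are not known exactly. Their poses are not given: they have to be found in the camera images.
- plate1: White ceramic plate, 76 mm (x) by 70 mm (y), 19 mm high, about 100 g, with 6 mm silver rosettes fixed on top: a 5 mm board on two runners 8 mm wide, 14 mm high, along its x at its y edges, so a tunnel 54 wide, 14 high runs through along x under the board. Origin: centre of its underside (feet of the runners). Starts on the sheet, x ahead (up to 0.2 rad off). 3 or 4 are present; None if absent.
- plate2: White ceramic plate, 76 mm (x) by 70 mm (y), 19 mm high, about 100 g, with 6 mm silver rosettes fixed on top: a 5 mm board on two runners 8 mm wide, 14 mm high, along its x at its y edges, so a tunnel 54 wide, 14 high runs through along x under the board. Origin: centre of its underside (feet of the runners). Starts on the sheet, x ahead (up to 0.2 rad off). 3 or 4 are present; None if absent.
- plate3: White ceramic plate, 76 mm (x) by 70 mm (y), 19 mm high, about 100 g, with 6 mm silver rosettes fixed on top: a 5 mm board on two runners 8 mm wide, 14 mm high, along its x at its y edges, so a tunnel 54 wide, 14 high runs through along x under the board. Origin: centre of its underside (feet of the runners). Starts on the sheet, x ahead (up to 0.2 rad off). 3 or 4 are present; None if absent.
- plate4: White ceramic plate, 76 mm (x) by 70 mm (y), 19 mm high, about 100 g, with 6 mm silver rosettes fixed on top: a 5 mm board on two runners 8 mm wide, 14 mm high, along its x at its y edges, so a tunnel 54 wide, 14 high runs through along x under the board. Origin: centre of its underside (feet of the runners). Starts on the sheet, x ahead (up to 0.2 rad off). 3 or 4 are present; None if absent.
- spatula: Loose spatula, 185 mm long, 130 g, lying flat on the cork mat. Upright wooden grip block 70 mm long (x), 18 wide (y), 12 to 52 mm high, centred over the origin, on a 12 mm wide foot; ahead a flat steel neck, then the blade, 40 wide, 3 thick, from x = 60 to 150 mm. Origin: centre of the foot's underside, level with the blade's underside; x points to the blade. Pinch the grip from above across y.
- blade (a point): Centre of the underside of the spatula's blade, 105 mm ahead (+x) of the spatula's origin, axes as the spatula's; the blade reaches 45 mm before and behind this point.
- mat: Cork mat of the spatula, paper-thin (no obstacle), fixed, 250 x 85 mm. Origin: the point on the bench where the spatula's origin first lies (within 10 mm); x: the direction in which the spatula then points (within 0.1 rad). The mat reaches from 70 mm behind to 180 mm ahead of it.
- sheet: Brown cardboard sheet on the bench, 1 mm thick (no obstacle), fixed, 200 mm (x) by 400 mm (y), on which the plates stand side by side along y. Origin: its centre, on the bench top.
- pan (a point): Centre of the top of the scale's fixed, flat, rimless steel pan: 220 mm (x) by 400 mm (y), 35 mm above the bench. Axes as the scale's. The scale stands on one side of the bench, left or right, the sheet on the other. Its console, 70 mm (x) by 150 mm (y), 28 mm high, adjoins the pan in front (-x).
- recess (a point): Centre of the mouth of the button's round recess in the flat top of the console, 28 mm above the bench, 18 mm across, open upward. The white button, 13 mm across, lies 4 mm below the mouth; too deep and narrow for the fingers.
- button (a joint): Travel of the scale's spring button: 0 up, 0.005 m fully down. It goes straight down, takes 1 N to start and 3.5 N to go fully down, and springs back.
- stand: Fixed wooden block 60 x 60 mm, 55 mm high, with a round hole 18 mm across and 50 mm deep in the middle of its top. Origin: centre of its underside.
- stylus: Stylus, 60 g, hanging upright in the stand by its flange, so that the tip is 7 mm above the bench. Origin: its lower tip, z up. Steel pin 9 mm across from 0 to 48 mm, brass flange 26 mm across from 48 to 52 mm, square wooden grip 14 x 14 mm (sides along its x and y) from 52 to 112 mm.
- jar: Bystander: glass jar with blue lid, 72 mm across, 85 mm high, beyond the stand. Origin: centre of its underside.
- tin: Bystander: low dark tin with a pale lid, 84 mm across, 50 mm high, beyond the stand. Origin: centre of its underside.
There are look-alikes about, which are no part of the job. Several things look just like the stand: the one meant starts nearest to the robot's base.

How it is judged:
By the outcome, as a careful person would: the job done as asked, in the order asked, and still so for the second after the job is handed in, with the robot touching nothing.
Of plate1, plate2, plate3, plate4 only 3 to 4 are there at a start; the rules pass over those that are not, and their reading is None.
At some moment in a run one of plate1, plate2, plate3, plate4, spatula may be knocked a few centimetres aside while the robot is not near it.
It also fails if it takes over 210 s, if anything falls off the work surface, if the arm or the gripper's body presses on something with over 40 N, if the wrist force passes 120 N, or if a joint passes its speed limit or range.

## Robot

A 6-joint arm with a two-finger parallel gripper is mounted at the origin on the work surface. World frame = base frame: x ahead of the robot, y to its left, z up, the work surface at z = 0. Lengths are in m, angles in rad, forces in N, time in s.
With the tool pointing down it reaches from about 0.35 to 0.85 m from the base axis. Payload 8.1 kg.
Tool frame: the origin (TCP) lies on the centre line of the jaws, within the pads' length; the fingertips stand robot.tips_ahead ahead of it and the grasp point (between the pads) lies 6 mm ahead of it (robot.tips_ahead is the distance from the TCP to the fingertips, in m); z points along the fingers, y is the line along which they close (so a half turn about z gives the same grasp; the last joint's range is limited). The gripper opens to 93 mm and grips with 3 to 60 N. Pads are 15 mm wide; open, the fingers measure 128 mm over their backs; the gripper's body (75 mm by 188 mm) begins 65 mm behind the grasp point.
Start: joints at [1.191, 0.13, 1.488, -0, 1.523, -0.085], TCP at [0.174, 0.574, 0.244] pointing down, gripper open.
Joint ranges: [-2.96, 2.96], [-0.89, 2.26], [0.02, 2.5], [-1.34, 4.48], [0, 2.73], [-2.66, 2.66]. Speed limits (rad/s): [2.39, 2.39, 2.79, 3.14, 3.14, 3.14].

## Interface

Orientations are given as a rotation vector (axis times angle).
In Python, from plant import robot gives the robot as it stands.
- The arm moves only by the tool apply_moves, never from a script. Its arguments are lists of equal length, an entry for each row: "delta_pos": the shift along the tool's x, y, z in cm, a list of three; "twist": the turn about the tool's z in rad. A call has 1 to 8 rows; each row shifts and turns the commanded pose from where the row before left it, along the tool's axes as they then stand; what a row does not reach is not made up. A row lasts 1/8 s, in which the tool goes at most 62.5 mm and 10.7 degrees, less where a joint would pass 70% of its speed; a pose out of reach is approached as far as the arm can. A call with a gripper value outside its range is refused whole. "gripper" is the finger opening in cm, from 0 to 9.3, set as the call begins (left out, the last holds). The fingers move at their own pace and stop on an object; "squeeze" is the grip in N (left out, the last holds). Time passes only in rows, so rows that do not move let the fingers close. It gives the time, the measured TCP pose, the force, the opening and the grip force at its end, in the units of the state.
- robot.read_state(): the state, without advancing time (a new reading comes with each control period).
- robot.read_camera(name): name is "side" or "top" or "wrist"; returns a dict with "frame" (384x512x3 uint8, red, green, blue), "vertical_fov" (degrees; the focal length in pixels is half the picture's height over the tangent of half this angle, whatever the lens; pixels are square), "cx", "cy" (the principal point, pixels), "k1" (the pictures are not rectified: a ray, as slopes to the right and down, at radius r is drawn at 1 + k1 r^2 times it, then the intrinsics apply), "R" (3x3) and "t" (3): a world point X has camera coordinates R X + t. Camera axes: x right, y down, z forward; pixel columns grow to the right and rows downward; lengths in m; the calibration is good to about 2 mm. A picture is of the moment at which its call begins. There is no depth.
- robot.close_job(): hands the job in; it is judged then, once.
The state is a dict: "t": time; "q": joint angles; "dq": joint speeds; "joint_torque": joint torques, N m; "tool_pos": TCP position; "orientation": TCP orientation; "force": force on the tool from outside, world axes, zero at the start; "wrist_torque": the same for the moment, N m; "opening": finger opening in m; "gripper_force": force on a finger pad.
Only numpy, scipy, OpenCV 4.12 (cv2) and the standard library are available. Lean on these libraries where they do the work, as an engineer would, in place of code of your own. Each camera call takes 0.05 s, during which the arm holds its last target. There are 200 camera calls.

## Working session

There is one attempt and no reset: what is moved stays moved. The work goes in short steps, Python scripts to look and compute and a tool call to move; the robot and the scene stay as the last step left them, time stands still between calls to the robot, and variables do not carry over. Pictures are saved under pics/ and viewed, at most 14 in all, crops included, and the job is handed in when it is done.

Besides the shell and the picture viewer there is one more tool, called after "Emit:" as a command line: name --pt "numbers of a row" for each row, then --argument value for the rest. apply_moves: Moves the arm, as the interface text tells. Its arguments: {"type":"object","properties":{"delta_pos":{"type":"array"},"twist":{"type":"array"},"gripper":{"type":"number"},"squeeze":{"type":"number"}},"required":["delta_pos","twist"]}

```bash
ls; mkdir -p pics; cat > h.py <<'E'
import numpy as np, cv2
from plant import robot
def cam(n):
    c=robot.read_camera(n); return c
def K(c):
    f=c["frame"].shape[0]/2/np.tan(np.radians(c["vertical_fov"])/2); return f
def ray(c,u,v):
    f=K(c); d=np.array([(u-c["cx"])/f,(v-c["cy"])/f]); s=d.copy()
    for _ in range(30): s=d/(1+c["k1"]*(s@s))
    R=np.array(c["R"]);t=np.array(c["t"])
    return -R.T@t, R.T@np.array([s[0],s[1],1])
def at(c,u,v,z):
    o,d=ray(c,u,v); return o+d*(z-o[2])/d[2]
def pix(c,X):
    p=np.array(c["R"])@np.array(X)+np.array(c["t"]); s=p[:2]/p[2]; s=s*(1+c["k1"]*(s@s)); return s*K(c)+[c["cx"],c["cy"]]
def save(c,name,box=None,k=1.5):
    im=c["frame"][:,:,::-1]
    if box: im=im[box[1]:box[3],box[0]:box[2]]
    cv2.imwrite("pics/"+name,cv2.resize(im,None,fx=k,fy=k,interpolation=cv2.INTER_CUBIC))
E
python3 - <<'E'
from h import *
import pickle
for n in("top","side","wrist"):
    c=cam(n); save(c,n+"0.png"); pickle.dump(c,open(n+"0.pkl","wb"))
    print(n,c["vertical_fov"],c["k1"],-np.array(c["R"]).T@np.array(c["t"]))
s=robot.read_state(); print(s, robot.tips_ahead)
E
```

```text
pics
top 42.00796635303138 -0.07089283731401456 [0.33417017 0.01370473 1.35174563]
side 51.13114015597845 0.032000568294472585 [ 0.46027127 -0.68677194  0.74849339]
wrist 71.4786225677222 -0.04345747869084818 [0.10973011 0.59323911 0.38472737]
{'t': 0.15, 'q': array([ 1.19058750e+00,  1.30992949e-01,  1.48899004e+00,  2.79096399e-05,
        1.52300039e+00, -8.53844440e-02]), 'dq': array([-0.00055423, -0.00355349, -0.00305925,  0.0002112 ,  0.00071005,
       -0.00031177]), 'joint_torque': array([ 1.64655765e-03, -5.60471892e+01, -4.92335916e+01,  7.68901594e-02,
        3.05192918e-02, -9.11698407e-05]), 'tool_pos': array([0.17415956, 0.57376421, 0.24284672]), 'orientation': array([-4.61384513e-01, -3.10717525e+00,  2.11529340e-03]), 'force': array([ 0.39603469, -0.41557077, -0.92800275]), 'wrist_torque': array([ 0.01487333,  0.01361473, -0.03691144]), 'gripper_force': 0.0, 'opening': 0.09290502177732508} 0.025
```

View pics/top0.png

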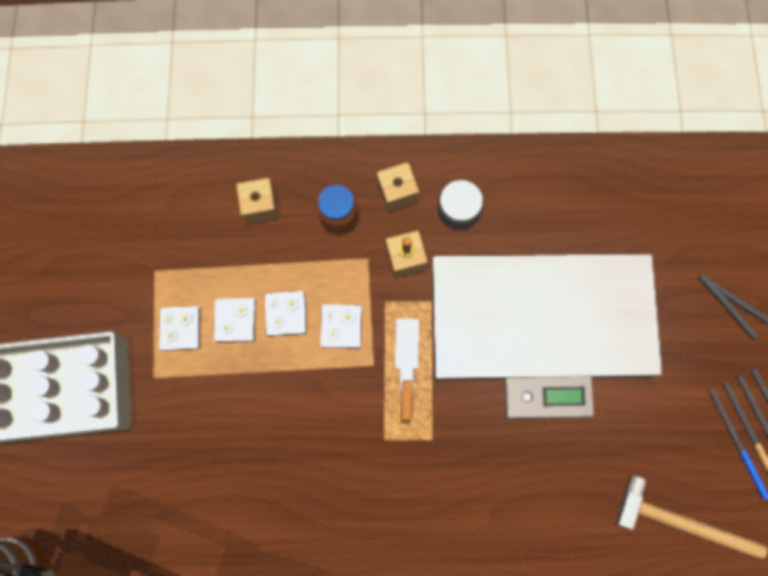

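View pics/side0.png

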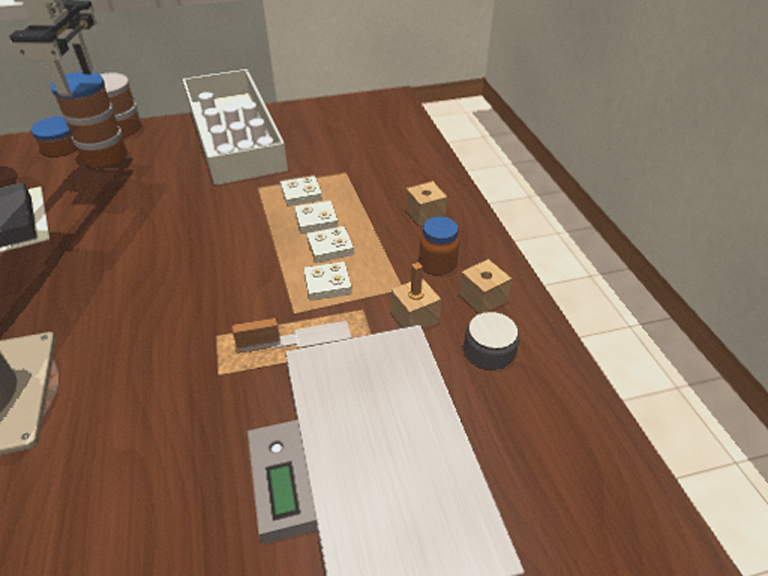

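Top view: four plates on the sheet (px ~180,328; 235,320; 285,313; 341,326 in the 1.5× picture), the spatula at (405,370), the pan at (545,316), the button at (527,397). There are three stand candidates at (255,198), (398,184) and (406,252). The one at (406,252) is nearest the base (lowest in the picture) and holds the stylus.

```bash
cat >> h.py <<'E'
def quads(c,mask,z,amin,amax):
    """min-area rects of mask blobs cast on plane z: centre, yaw (long side), size"""
    out=[]
    for k in cv2.findContours(mask.astype(np.uint8),cv2.RETR_EXTERNAL,cv2.CHAIN_APPROX_NONE)[0]:
        if not amin<cv2.contourArea(k)<amax: continue
        P=np.array([at(c,*p[0],z)[:2] for p in k],np.float32)
        (cx,cy),(w,h),a=cv2.minAreaRect(P*1000); M=k[:,0].mean(0)
        a=(a+45)%90-45
        out.append((M.round(0),np.round([cx/1000,cy/1000],4),np.round([w,h],1),round(a,2)))
    return sorted(out,key=lambda o:-o[1][1])
E
cat > m.py <<'E'
from h import *
import pickle
c=pickle.load(open("top0.pkl","rb"))
hsv=cv2.cvtColor(c["frame"],cv2.COLOR_RGB2HSV); H,S,V=[hsv[:,:,i].astype(int) for i in range(3)]
print("mats/pans")
w=(S<45)&(V>170)
for o in quads(c,w,0.020,300,4000): print("white z20",o)
for o in quads(c,w,0.035,4000,30000): print("pan",o)
br=(H>8)&(H<22)&(S>100)&(V>120)
for o in quads(c,cv2.morphologyEx(br.astype(np.uint8),cv2.MORPH_CLOSE,np.ones((3,3))),0.0,1500,30000): print("brown z0",o)
for o in quads(c,br,0.055,150,1500): print("wood z55",o)
print("grey blob console pix", at(c,527/1.5,397/1.5,.028), "grip", at(c,406/1.5,400/1.5,.052), "px,HSV",[hsv[int(y/1.5),int(x/1.5)] for x,y in [(170,290),(395,340),(406,400),(398,262),(180,340),(407,345)]])
E
python3 m.py
```

```text
mats/pans
white z20 (array([119., 218.]), array([0.566 , 0.4069]), array([69.2, 75.2]), -0.15)
white z20 (array([156., 213.]), array([0.5799, 0.3058]), array([78.1, 71.4]), 1.26)
white z20 (array([190., 208.]), array([0.5901, 0.2129]), array([77.6, 71.7]), 2.85)
white z20 (array([227., 217.]), array([0.5651, 0.1124]), array([70.6, 76.7]), -0.99)
white z20 (array([271., 232.]), array([ 0.5183, -0.0056]), array([ 37.9, 110.8]), -1.04)
white z20 (array([307., 133.]), array([ 0.7998, -0.1138]), array([75.9, 77.1]), -1.82)
pan (array([ 37., 248.]), array([0.4639, 0.6185]), array([171.7, 212.5]), 5.72)
pan (array([363., 219.]), array([ 0.5413, -0.2555]), array([399.8, 289.5]), -0.43)
brown z0 (array([230., 112.]), array([0.8698, 0.0314]), array([ 156.6, 1504.9]), 2.56)
brown z0 (array([305., 321.]), array([ 0.2836, -0.0939]), array([484.9,  54.5]), -3.28)
brown z0 (array([333., 349.]), array([ 0.2176, -0.1573]), array([ 59.1, 566.1]), 0.02)
wood z55 (array([ 49., 321.]), array([0.2918, 0.5755]), array([256.2,  52.8]), -3.53)
wood z55 (array([119., 324.]), array([0.2872, 0.3823]), array([20
[... 787 characters left out ...]
, 114.3]), -7.97)
wood z55 (array([467., 222.]), array([ 0.5317, -0.5263]), array([149.2,  26.7]), -2.36)
wood z55 (array([470., 161.]), array([ 0.6986, -0.5427]), array([ 49.4, 253.7]), 3.89)
wood z55 (array([471., 131.]), array([ 0.7841, -0.5626]), array([ 32.1, 237.1]), 3.03)
wood z55 (array([493., 185.]), array([ 0.6258, -0.5992]), array([120. ,  47.2]), -0.93)
grey blob console pix [ 0.42998527 -0.21540579  0.028     ] grip [ 0.42718125 -0.00237018  0.052     ] px,HSV [array([ 16, 138, 222], dtype=uint8), array([ 15,  85, 221], dtype=uint8), array([ 14, 163, 219], dtype=uint8), array([ 19, 117, 235], dtype=uint8), array([107,   9, 243], dtype=uint8), array([103,   7, 242], dtype=uint8)]
```

```bash
python3 - <<'E'
from h import *
import pickle
c=pickle.load(open("top0.pkl","rb")); save(c,"crop1.png",(250,150,400,300),4)
E
```

```text
(no output)
```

View pics/crop1.png

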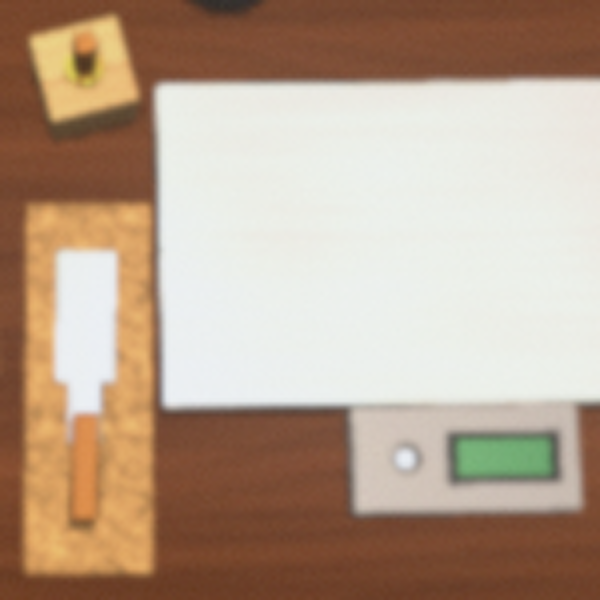

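```bash
python3 - <<'E'
from h import *
import pickle
c=pickle.load(open("top0.pkl","rb"))
def q(n,pts,z,crop=True):
    P=np.array([at(c,*((np.array(p)+.5)/4-.5+[250,150] if crop else (np.array(p)+.5)/1.5-.5),z)[:2] for p in pts]); print(n,P.mean(0).round(4),P.round(3).tolist())
    return P
a=q("grip",[(76,414),(97,414),(70,522),(93,524)],.052); d=a[:2].mean(0)-a[2:].mean(0);print(np.arctan2(d[1],d[0]))
b=q("blade",[(57,250),(117,251),(55,381),(115,384)],.003);d=b[:2].mean(0)-b[2:].mean(0);print(np.arctan2(d[1],d[0])); d=b.mean(0)-a.mean(0);print("grip-blade",np.arctan2(d[1],d[0]),np.hypot(*d))
q("mat",[(26,203),(151,204),(24,575),(155,575)],0)
q("pan",[(433,256),(652,255),(660,377),(436,378)],.035,False)
q("button",[(405,459)],.024)
q("stand",[(30,38),(116,16),(138,102),(55,125)],.055)
q("styl",[(84,40)],.119-.007+.007)
q("sheet",[(153,270),(369,259),(373,366),(154,377)],.001,False)
c=pickle.load(open("side0.pkl","rb"))
q("pan side",[(287,351),(420,327),(522,573)],.035,False)
q("sheet side",[(260,187),(346,174),(394,292),(295,310)],.001,False)
q("button side",[(277,447)],.026,False)
q("blade side",[(296,328),(346,323),(350,338),(302,346)],.003,False)
q("griptop side",[(233,326),(279,320),(280,326),(234,333)],.052,False)
E
```

```text
grip [ 0.4271 -0.0023] [[0.462, 0.002], [0.462, -0.011], [0.393, 0.007], [0.391, -0.007]]
-0.06640544309663923
blade [ 0.5335 -0.0063] [[0.58, 0.013], [0.578, -0.028], [0.49, 0.016], [0.487, -0.025]]
-0.03575597692494538
grip-blade -0.03814055984349612 0.10647098997883087
mat [ 0.4862 -0.0074] [[0.613, 0.033], [0.611, -0.053], [0.361, 0.038], [0.359, -0.049]]
pan [ 0.5741 -0.2554] [[0.688, -0.057], [0.683, -0.458], [0.46, -0.452], [0.466, -0.056]]
button [ 0.4311 -0.2149] [[0.431, -0.215]]
stand [ 0.6925 -0.0082] [[0.716, 0.028], [0.73, -0.03], [0.67, -0.043], [0.655, 0.012]]
styl [ 0.6948 -0.007 ] [[0.695, -0.007]]
sheet [0.5865 0.2592] [[0.68, 0.466], [0.693, 0.061], [0.493, 0.056], [0.479, 0.454]]
pan side [ 0.6144 -0.1934] [[0.473, -0.058], [0.687, -0.064], [0.683, -0.458]]
sheet side [0.5865 0.2579] [[0.487, 0.455], [0.679, 0.456], [0.679, 0.059], [0.501, 0.061]]
button side [ 0.4349 -0.2164] [[0.435, -0.216]]
blade side [ 0.5379 -0.0082] [[0.496, 0.017], [0.579, 0.006], [0.578, -0.029], [0.499, -0.026]]
griptop side [ 0.4342 -0.0095] [[0.398, 0.001], [0.47, -0.005], [0.47, -0.019], [0.399, -0.015]]
```

```bash
cat >> h.py <<'E'
from scipy.spatial.transform import Rotation as Ro
def pose():
    s=robot.read_state(); M=Ro.from_rotvec(s["orientation"]).as_matrix()
    return np.array(s["tool_pos"]),np.arctan2(-M[1,0],-M[0,0]),s,M
def plan(p,psi):
    "twist first, then shift in tool axes (cm)"
    P,a,s,M=pose(); d=np.array(p)-P; f=np.array([np.cos(psi),np.sin(psi)]); l=np.array([-f[1],f[0]])
    print("twist %.3f then cm %.2f %.2f %.2f"%(-(psi-a),-100*d[:2]@f,100*d[:2]@l,-100*d[2]), "| at",P.round(4),"yaw %.3f"%a,"t %.1f"%s["t"],"F",np.round(s["force"],1),"tilt",M[:,2].round(3)[:2])
E
python3 -c "
from h import *
plan((0.443,-0.0035,0.16),-0.042)"
```

```text
twist -0.253 then cm -29.28 -56.55 8.28 | at [0.1742 0.5738 0.2428] yaw -0.295 t 0.1 F [ 0.4 -0.4 -0.9] tilt [-0.001 -0.001]
```

Emit:
apply_moves --pt "0 0 0" --pt "0 0 0" --pt "-1.28 -2.55 0.28" --pt "-2 -4.5 0" --pt "-2 -4.5 0" --pt "-2 -4.5 0" --pt "-2 -4.5 0" --pt "-2 -4.5 0" --twist '[-0.127, -0.126, 0, 0, 0, 0, 0, 0]' --gripper 5.0

```text
t: 1.15
tool_pos: [0.2767, 0.3176, 0.2406]
orientation: [0.065, 3.141, -0.0]
force: [-0.0, -0.0, 0.5]
opening: 0.05
gripper_force: 0.0
```

Emit:
apply_moves --pt "-3 -4.5 1" --pt "-3 -4.5 1" --pt "-3 -4.5 1" --pt "-3 -4.5 1" --pt "-3 -4.5 1" --pt "-3 -4.5 1" --pt "0 -4.5 2" --pt "0 0 0" --twist '[0, 0, 0, 0, 0, 0, 0, 0]'

```text
t: 2.15
tool_pos: [0.4418, -0.0055, 0.1588]
orientation: [-0.072, -3.137, 0.0]
force: [-0.1, 0.6, 0.8]
opening: 0.0498
gripper_force: 0.0
```

```bash
python3 - <<'E'
from h import *
plan((0.443,-0.0035,0.16),-0.042)
c=cam("wrist"); save(c,"w1.png",k=1.2)
import pickle; pickle.dump(c,open("w1.pkl","wb"))
E
```

```text
twist -0.004 then cm -0.11 0.20 -0.12 | at [ 0.4418 -0.0055  0.1588] yaw -0.046 t 2.1 F [-0.1  0.6  0.8] tilt [-0.004 -0.   ]
```

View pics/w1.png

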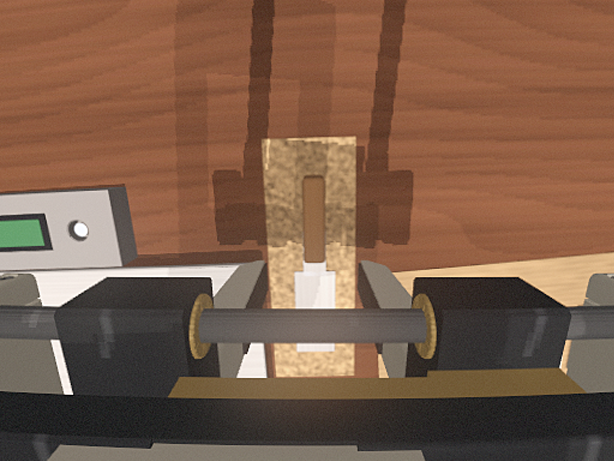

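The wrist view shows the grip (314,177→262 in the 1.2× picture) between the fingers, with the blade below it.

```bash
python3 - <<'E'
from h import *
import pickle
c=pickle.load(open("w1.pkl","rb"))
hsv=cv2.cvtColor(c["frame"],cv2.COLOR_RGB2HSV)
g=lambda u,v,z: at(c,(u+.5)/1.2-.5,(v+.5)/1.2-.5,z)[:2]
P=[g(*p,.052) for p in [(303,177),(325,177),(324,262),(303,262)]];print("grip",np.mean(P,0).round(4),np.round(P,4).tolist())
P=[g(*p,.003) for p in [(296,273),(335,273),(296,351),(334,351)]];print("blade",np.mean(P,0).round(4),np.round(P,4).tolist())
print("button",g(80,230,.024).round(4), "mat", [g(*p,0).round(4) for p in [(263,139),(355,137)]])
E
```

```text
grip [ 0.4277 -0.004 ] [[0.3929, -0.0107], [0.3937, 0.0062], [0.4626, 0.0028], [0.4618, -0.0144]]
blade [ 0.5351 -0.0072] [[0.49, -0.0243], [0.4918, 0.0144], [0.5784, -0.0296], [0.5803, 0.0108]]
button [ 0.432  -0.2176] mat [array([ 0.3607, -0.0468]), array([0.3629, 0.0366])]
```

Emit:
apply_moves --pt "-0.5 0.1 2" --pt "0 0 3" --pt "0 0 3" --pt "0 0 2.5" --pt "0 0 1.3" --pt "0 0 0" --pt "0 0 0" --twist '[0, 0, 0, 0, 0, 0, 0]'

```text
t: 3.08
tool_pos: [0.4492, -0.0021, 0.044]
orientation: [0.065, 3.139, -0.0]
force: [-0.1, -0.0, 0.2]
opening: 0.05
gripper_force: 0.0
```

Emit:
apply_moves --pt "0 0 0" --pt "0 0 0" --pt "0 0 0" --pt "0 0 0" --pt "0 0 0" --pt "0 0 0" --twist '[0, 0, 0, 0, 0, 0]' --gripper 0.5 --squeeze 50

```text
t: 3.82
tool_pos: [0.4484, -0.0025, 0.043]
orientation: [0.066, 3.141, -0.0]
force: [-1.5, -1.2, 3.0]
opening: 0.0175
gripper_force: 50.0
```

Emit:
apply_moves --pt "0 0 -2" --pt "0 0 -2.5" --pt "1.5 0 0" --pt "2 2 0" --pt "2 3 0" --pt "2 3 0" --pt "0.7 2.5 0" --pt "0 1 0" --twist '[0, 0, -0.012, -0.013, 0, 0, 0, 0]'

```text
t: 4.82
tool_pos: [0.3678, 0.1157, 0.0875]
orientation: [-0.024, -3.141, -0.0]
force: [0.3, 0.8, -0.2]
opening: 0.0175
gripper_force: 50.0
```

```bash
cat > look.py <<'E'
import sys
from h import *
n,name=sys.argv[1:3]; c=cam(n); hsv=cv2.cvtColor(c["frame"],cv2.COLOR_RGB2HSV)
w=(hsv[:,:,1]<45)&(hsv[:,:,2]>170)
if n=="top":
    for o in quads(c,w,0.019,600,4000): print(o)
if len(sys.argv)>3: b=[int(x) for x in sys.argv[3].split(",")]; save(c,name,b,float(sys.argv[4]))
import pickle; pickle.dump(c,open(n+".pkl","wb"))
plan(*[(pose()[0]),pose()[1]])
E
python3 look.py side s1.png 130,80,330,230 4; python3 look.py top x
```

```text
twist -0.000 then cm 0.00 0.00 -0.00 | at [0.3683 0.116  0.0877] yaw -0.015 t 4.9 F [ 0.8  0.9 -1.3] tilt [0.    0.001]
(array([119., 218.]), array([0.5661, 0.4072]), array([69.3, 75.2]), -0.15)
(array([156., 213.]), array([0.5802, 0.306 ]), array([78.3, 71.4]), 1.26)
(array([190., 208.]), array([0.5903, 0.213 ]), array([77.6, 71.9]), 2.85)
(array([227., 217.]), array([0.5653, 0.1124]), array([70.7, 76.8]), -0.99)
twist -0.000 then cm 0.00 0.00 -0.00 | at [0.3685 0.1152 0.0877] yaw -0.015 t 4.9 F [-0.  -0.3 -1.6] tilt [-0.  0.]
```

View pics/s1.png

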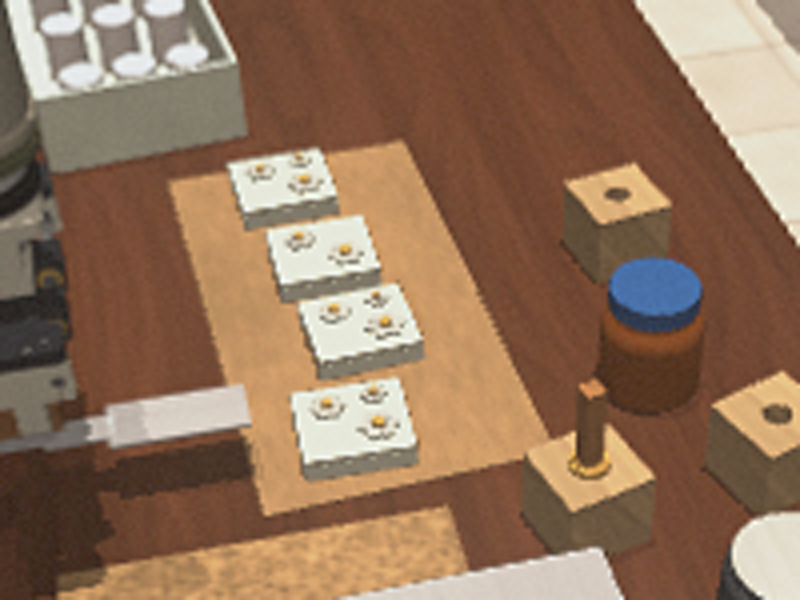

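Side view: the blade is level with its tip corners at about (243,386) and (249,424) of the crop. Four plates stand undisturbed.

```bash
python3 - <<'E'
from h import *
import pickle
c=pickle.load(open("side.pkl","rb")); psi=-0.015
f=np.array([np.cos(psi),np.sin(psi)]); l=np.array([-f[1],f[0]])
o=np.array([0.3685,0.1157])-f*.0193
for x,y in [(.15,.02),(.15,-.02),(.06,-.02),(.06,.02)]:
    print(x,y,(pix(c,[*(o+f*x+l*y),.0475])-[130,80])*4)
t=pickle.load(open("top.pkl","rb"))
hsv=cv2.cvtColor(t["frame"],cv2.COLOR_RGB2HSV);w=(hsv[:,:,1]<45)&(hsv[:,:,2]>150)
p=[pix(t,[*(o+f*x+l*y),.0475]) for x,y in [(.15,.02),(.15,-.02),(.06,-.02),(.06,.02)]];print(np.round(p,1).tolist())
w[:210]=0; q=quads(t,w,.0475,100,4000); print(q); print(o+f*.105)
save(t,"t1.png",(190,190,280,270),6)
E
```

```text
0.15 0.02 [239.35147411 381.6166682 ]
0.15 -0.02 [247.51679038 421.15367433]
0.06 -0.02 [105.83443607 445.14901297]
0.06 0.02 [101.34073321 404.32316834]
[[218.2, 239.9], [233.4, 239.9], [233.1, 274.5], [217.6, 274.6]]
[(array([119., 221.]), array([0.5543, 0.3972]), array([70.6, 59.3]), -0.85), (array([156., 218.]), array([0.5594, 0.3001]), array([70. , 45.8]), -0.98), (array([190., 216.]), array([0.5632, 0.2088]), array([70., 35.]), -0.96), (array([204., 285.]), array([0.3835, 0.1693]), array([ 19. , 123.2]), 8.81), (array([224., 248.]), array([0.4769, 0.1159]), array([41.9, 44.6]), -0.32), (array([227., 220.]), array([0.5509, 0.1105]), array([69.2, 56.2]), -0.99), (array([421., 335.]), array([ 0.2475, -0.3831]), array([24.9, 86.3]), -21.05)]
[0.45419036 0.11441455]
```

View pics/t1.png

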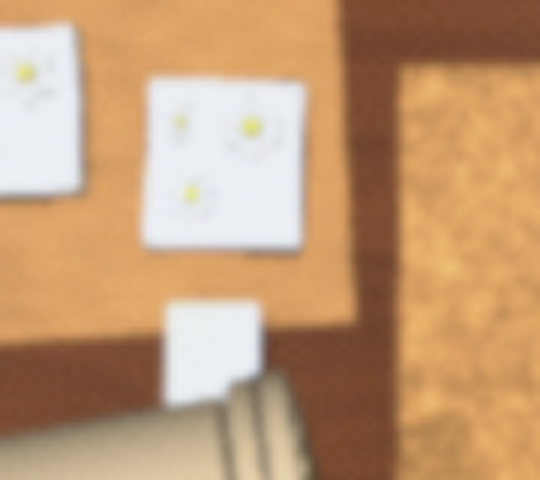

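Emit:
apply_moves --pt "0 -0.2 1.5" --pt "0 0 1.5" --pt "0 0 0.8" --pt "0 0 0" --pt "-1 0 0" --pt "-1.5 0 0" --pt "-1.5 0 0" --pt "0 0 0" --twist '[0, 0, 0, 0, 0, 0, 0, 0]'

```text
t: 5.92
tool_pos: [0.4102, 0.112, 0.0507]
orientation: [0.027, 3.14, 0.0]
force: [-0.0, -0.6, -0.6]
opening: 0.0184
gripper_force: 50.0
```

```bash
python3 look.py side s2.png 170,150,270,220 6; python3 look.py top t2
```

```text
twist -0.000 then cm 0.00 0.00 -0.00 | at [0.4092 0.112  0.0503] yaw -0.017 t 6.0 F [-1.1 -0.6 -0.7] tilt [0.001 0.   ]
(array([119., 218.]), array([0.5661, 0.4072]), array([69.3, 75.2]), -0.15)
(array([156., 213.]), array([0.5801, 0.306 ]), array([78.2, 71.4]), 1.26)
(array([190., 208.]), array([0.5903, 0.213 ]), array([77.6, 71.9]), 2.85)
(array([227., 219.]), array([0.556 , 0.1126]), array([70.4, 95.9]), -0.45)
twist -0.000 then cm 0.00 0.00 -0.00 | at [0.4086 0.112  0.05  ] yaw -0.017 t 6.0 F [-0.9  0.5 -1.7] tilt [-0.  0.]
```

View pics/s2.png

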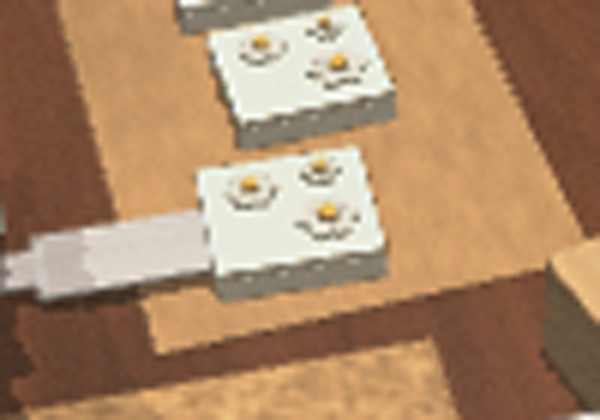

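Side crop: the blade's tip (213,272) is entering the tunnel of the nearest plate centrally, with no contact force.

Emit:
apply_moves --pt "0 0 0.1" --pt "-1 0 0.1" --pt "-1.5 0 0" --pt "-1.5 0 0" --pt "0 0 0" --twist '[0, 0, 0, 0, 0]'

```text
t: 6.65
tool_pos: [0.4495, 0.1113, 0.0481]
orientation: [0.027, 3.141, 0.0]
force: [-0.3, 1.1, -1.2]
opening: 0.0177
gripper_force: 50.0
```

Emit:
apply_moves --pt "-1 0 0" --pt "-1.5 0 0" --pt "-0.6 0 0" --pt "0 0 0" --pt "0 0 -0.4" --pt "0 0 -0.4" --pt "0 0 -0.4" --pt "0 0 0" --twist '[0, 0, 0, 0, 0, 0, 0, 0]'

```text
t: 7.65
tool_pos: [0.4796, 0.1109, 0.0603]
orientation: [0.026, 3.141, 0.0]
force: [0.1, -0.6, -2.7]
opening: 0.0177
gripper_force: 50.0
```

```bash
python3 look.py side s3.png 170,150,270,220 6; python3 look.py top t3
```

```text
twist -0.000 then cm 0.00 0.00 -0.00 | at [0.4795 0.1108 0.0601] yaw -0.017 t 7.7 F [-0.3  0.3 -2. ] tilt [0. 0.]
(array([119., 218.]), array([0.5661, 0.4072]), array([75.4, 69.1]), 0.01)
(array([156., 213.]), array([0.5801, 0.306 ]), array([78.2, 71.4]), 1.26)
twist -0.000 then cm 0.00 0.00 -0.00 | at [0.4794 0.1108 0.0599] yaw -0.017 t 7.8 F [-0.2  0.2 -2.1] tilt [0. 0.]
```

View pics/s3.png

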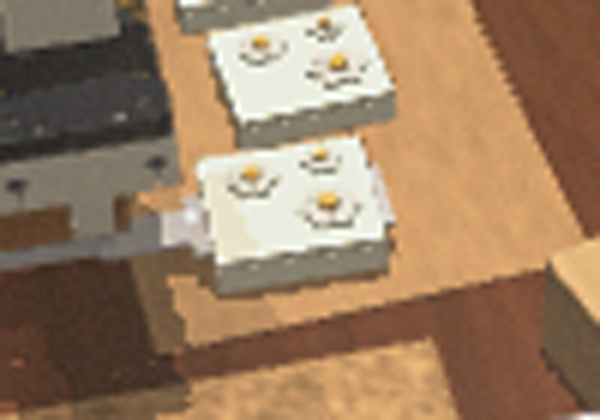

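Emit:
apply_moves --pt "0 0 -1" --pt "0 0 -1.5" --pt "0 0 -1.5" --pt "0 -1 -0.8" --pt "0 -2 -0.5" --pt "0 -3 0" --pt "0 -3.5 0" --pt "0 -3.5 0" --twist '[0, 0, 0, 0, 0, 0, 0, 0]'

```text
t: 8.75
tool_pos: [0.4771, -0.0208, 0.1133]
orientation: [0.026, 3.141, -0.0]
force: [-0.8, -0.7, -2.0]
opening: 0.0172
gripper_force: 50.0
```

Emit:
apply_moves --pt "0 -3.5 0" --pt "0 -3.5 0" --pt "0 -3.5 0" --pt "0 -3.5 0" --pt "0 -3.5 0" --pt "0 -3.5 0" --pt "0 -3.5 0" --pt "0 -3.5 0" --twist '[0, 0, 0, 0, 0, 0, 0, 0]'

```text
t: 9.75
tool_pos: [0.472, -0.3009, 0.1132]
orientation: [0.027, 3.141, -0.001]
force: [-1.3, 0.5, -3.1]
opening: 0.0175
gripper_force: 50.0
```

Emit:
apply_moves --pt "0 -3.5 0" --pt "0 -3 0" --pt "0 -1.7 0" --pt "0 -0.8 0" --pt "0 0 0" --pt "0 0 0" --twist '[0, 0, 0, 0, 0, 0]'

```text
t: 10.5
tool_pos: [0.4711, -0.3882, 0.1127]
orientation: [-0.025, -3.141, -0.001]
force: [-0.0, 0.5, -2.1]
opening: 0.0173
gripper_force: 50.0
```

```bash
python3 look.py side s4; python3 - <<'E'
from h import *
import pickle
plan((0.478,-0.389,0.056+.035-.015),-.017)
c=pickle.load(open("side.pkl","rb"));save(c,"s4.png",(140,200,400,384),3)
E
```

```text
twist -0.000 then cm 0.00 0.00 -0.00 | at [ 0.4712 -0.3882  0.1128] yaw -0.016 t 10.6 F [-0.1  0.8 -2.4] tilt [-0.  0.]
twist 0.001 then cm -0.68 -0.07 3.68 | at [ 0.4712 -0.3882  0.1128] yaw -0.016 t 10.6 F [-0.1  0.8 -2.4] tilt [-0.  0.]
```

View pics/s4.png

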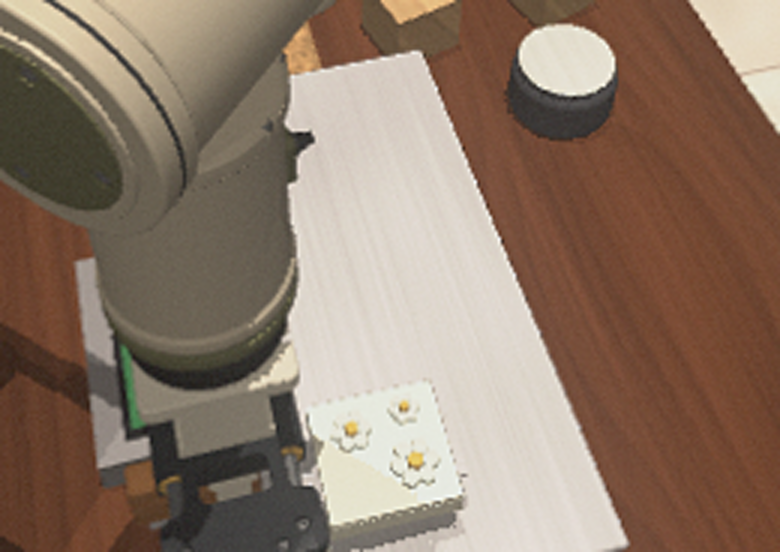

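The plate sits level on the blade over the far end of the pan; I'll set it down.

Emit:
apply_moves --pt "-0.7 0 0.5" --pt "-0.8 0 0.8" --pt "0 0 0.5" --pt "0 0 0.3" --pt "0 0 0.3" --pt "0 0 0.3" --pt "0 0 0.2" --pt "0 0 0" --twist '[0, 0, 0, 0, 0, 0, 0, 0]'

```text
t: 11.55
tool_pos: [0.486, -0.3894, 0.0838]
orientation: [-0.027, -3.141, 0.0]
force: [0.4, -0.0, -1.3]
opening: 0.018
gripper_force: 50.0
```

Emit:
apply_moves --pt "0 0 0.1" --pt "0 0 0" --pt "0.5 0 0" --pt "1 0 0" --pt "0 0 0" --twist '[0, 0, 0, 0, 0]'

```text
t: 12.18
tool_pos: [0.47, -0.3891, 0.0827]
orientation: [-0.027, -3.141, -0.0]
force: [1.0, -0.0, -1.3]
opening: 0.0175
gripper_force: 50.0
```

```bash
python3 look.py side s5; python3 - <<'E'
from h import *
import pickle
c=pickle.load(open("side.pkl","rb"));save(c,"s5.png",(210,300,330,384),5)
E
```

```text
twist -0.000 then cm 0.00 0.00 -0.00 | at [ 0.4705 -0.3892  0.0829] yaw -0.017 t 12.2 F [ 0.6 -0.7 -0.8] tilt [-0.  0.]
```

View pics/s5.png

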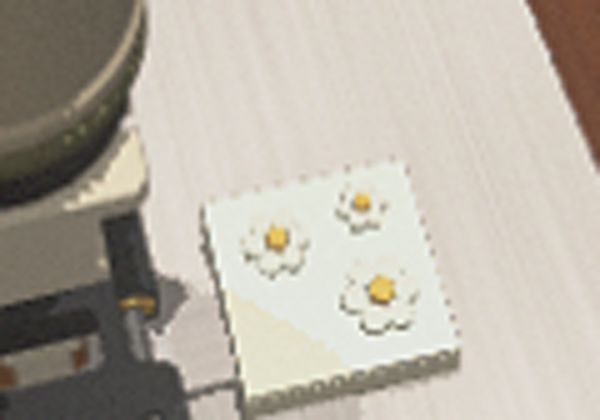

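Emit:
apply_moves --pt "1 0 0" --pt "1.5 0 0" --pt "1.5 0 0" --pt "2 0 0" --pt "2 0 0" --pt "1 0 0" --pt "0 0 -1" --pt "0 0 -1.2" --twist '[0, 0, 0, 0, 0, 0, 0, 0]'

```text
t: 13.22
tool_pos: [0.3814, -0.3878, 0.1059]
orientation: [0.026, 3.141, -0.0]
force: [1.0, -0.5, -0.6]
opening: 0.0178
gripper_force: 50.0
```

Emit:
apply_moves --pt "0 2 0" --pt "0 4 0" --pt "0 5 0" --pt "0 5 0" --pt "0 5 0" --pt "0 5 0" --pt "0 5 0" --pt "0 5 0" --twist '[0, 0, 0, 0, 0, 0, 0, 0]'

```text
t: 14.22
tool_pos: [0.3881, -0.026, 0.1064]
orientation: [0.026, 3.139, -0.0]
force: [0.1, -0.4, -1.3]
opening: 0.0176
gripper_force: 50.0
```

Emit:
apply_moves --pt "0 5 0" --pt "0 5 0" --pt "0 5 0" --pt "0 4 0" --pt "0 2 0" --pt "0 0 0" --pt "0 0 0" --twist '[0, 0, 0, 0, -0.03, -0.037, 0]'

```text
t: 15.1
tool_pos: [0.3909, 0.1822, 0.1054]
orientation: [-0.08, 3.14, -0.0]
force: [-0.2, -0.6, -0.9]
opening: 0.0181
gripper_force: 50.0
```

```bash
cat > nxt.py <<'E'
from h import *
import sys
# all plates in the top view; sheet plates at z=.019, pan plates at z=.054; plan standoff for plate nearest given y
c=cam("top"); hsv=cv2.cvtColor(c["frame"],cv2.COLOR_RGB2HSV)
w=(hsv[:,:,1]<45)&(hsv[:,:,2]>170)
for o in quads(c,w,0.020,600,4000):
    print(o)
    if abs(o[1][1]-float(sys.argv[1]))<.045:
        a=np.radians(o[3]); f=np.array([np.cos(a),np.sin(a)]); l=np.array([-f[1],f[0]])
        p=o[1]-f*(.0857+float(sys.argv[2]))-l*.001; plan((*p,.048),a)
E
python3 nxt.py 0.213 .1
```

```text
(array([119., 218.]), array([0.566 , 0.4069]), array([69.2, 75.2]), -0.12)
(array([156., 213.]), array([0.5799, 0.3058]), array([78.1, 71.4]), 1.26)
(array([190., 208.]), array([0.5901, 0.2129]), array([77.6, 71.9]), 2.85)
twist -0.000 then cm -1.48 2.01 5.72 | at [0.3909 0.1819 0.1052] yaw 0.050 t 15.2 F [-0.5  0.5 -1.3] tilt [ 0. -0.]
```

Emit:
apply_moves --pt "0 1 1.5" --pt "0 1 1.5" --pt "-0.5 0 1.5" --pt "-1 0 1.2" --pt "0 0 0" --pt "-1 0 0" --pt "-1.5 0 0" --pt "-1.5 0 0" --twist '[0, 0, 0, 0, 0, 0, 0, 0]'

```text
t: 16.15
tool_pos: [0.4459, 0.2052, 0.0486]
orientation: [-0.079, 3.139, 0.001]
force: [-0.3, -0.6, -0.9]
opening: 0.0178
gripper_force: 50.0
```

```bash
python3 look.py top t; python3 - <<'E'
from h import *
import pickle
c=pickle.load(open("top.pkl","rb"));save(c,"t5.png",(100,180,380,300),2.8)
E
```

```text
(array([119., 218.]), array([0.5662, 0.4072]), array([69.3, 75. ]), -0.25)
(array([155., 212.]), array([0.5804, 0.306 ]), array([77.5, 71.4]), 1.28)
twist -0.000 then cm 0.00 0.00 -0.00 | at [0.4477 0.2053 0.049 ] yaw 0.050 t 16.2 F [-0.8 -0.8  0.5] tilt [0.003 0.001]
```

View pics/t5.png

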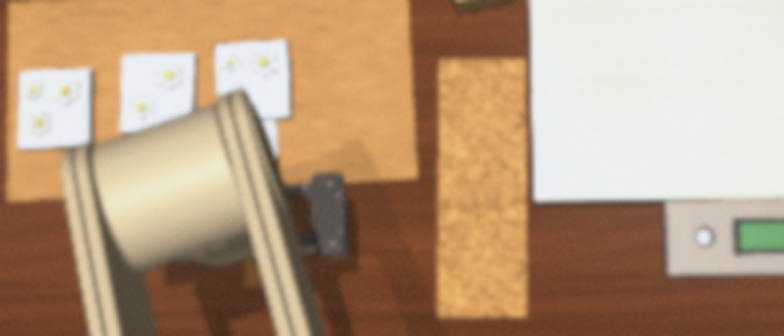

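The plate's right edge is at 290 and the blade's at 276, so the blade is entering centred. Continue.

Emit:
apply_moves --pt "-1.5 0 0" --pt "-1.5 0 0" --pt "-1.5 0 0" --pt "-1.0 0 0" --pt "0 0 0" --pt "0 0 -0.4" --pt "0 0 -0.4" --pt "0 0 -0.4" --twist '[0, 0, 0, 0, 0, 0, 0, 0]'

```text
t: 17.2
tool_pos: [0.4991, 0.2078, 0.0601]
orientation: [0.079, -3.14, 0.0]
force: [0.7, 0.9, -2.7]
opening: 0.0177
gripper_force: 50.0
```

Emit:
apply_moves --pt "0 0 -1" --pt "0 0 -1.5" --pt "0 0 -1.5" --pt "0 0 -1" --pt "0 0 -0.3" --pt "0 0 0" --twist '[0, 0, 0, 0, 0, 0]'

```text
t: 17.95
tool_pos: [0.4995, 0.2078, 0.1129]
orientation: [-0.079, 3.14, 0.0]
force: [-0.2, -0.3, -2.0]
opening: 0.018
gripper_force: 50.0
```

```bash
python3 - <<'E'
from h import *
# plate on blade assumed centred: want it at pan (0.572,-0.300), yaw -.017
a=-.017; f=np.array([np.cos(a),np.sin(a)]); print(np.array([.572,-.30])-f*.0857)
plan((*(np.array([.572,-.30])-f*.0857),.113),a)
c=cam("side"); 
hsv=cv2.cvtColor(c["frame"],cv2.COLOR_RGB2HSV); w=(hsv[:,:,1]<45)&(hsv[:,:,2]>190)
for o in quads(c,w,.028+.07-.011-.0*1,250,3000): print(o)
import pickle; pickle.dump(c,open("side.pkl","wb"))
E
```

```text
[ 0.48631238 -0.29854317]
twist 0.067 then cm 0.45 -50.65 -0.01 | at [0.4995 0.2078 0.1129] yaw 0.050 t 17.9 F [-0.2 -0.3 -2. ] tilt [0. 0.]
(array([215., 143.]), array([0.5783, 0.2056]), array([99.7, 80.3]), 3.06)
(array([328., 220.]), array([ 0.7736, -0.1421]), array([68.6, 69.3]), 15.88)
```

Emit:
apply_moves --pt "0 -1 0" --pt "0 -2 0" --pt "0 -3 0" --pt "0 -3.5 0" --pt "0 -3.5 0" --pt "0 -3.5 0" --pt "0 -3.5 0" --pt "0 -3.5 0" --twist '[0.02, 0.027, 0.02, 0, 0, 0, 0, 0]'

```text
t: 19.0
tool_pos: [0.497, -0.0296, 0.1126]
orientation: [-0.029, -3.141, 0.0]
force: [0.3, -1.0, -2.7]
opening: 0.0181
gripper_force: 50.0
```

Emit:
apply_moves --pt "0 -3.5 0" --pt "0 -3.5 0" --pt "0 -3.5 0" --pt "0 -3.5 0" --pt "0 -3.5 0" --pt "0 -3.5 0" --pt "0 -3 0" --pt "0 -2 0" --twist '[0, 0, 0, 0, 0, 0, 0, 0]'

```text
t: 20.0
tool_pos: [0.4922, -0.2893, 0.1126]
orientation: [-0.03, -3.141, 0.0]
force: [-0.2, -0.2, -2.3]
opening: 0.0176
gripper_force: 50.0
```

Emit:
apply_moves --pt "0 -1 0" --pt "0 0 0" --pt "0 0 0" --twist '[0, 0, 0]'

```text
t: 20.38
tool_pos: [0.4932, -0.2963, 0.1127]
orientation: [-0.025, -3.141, -0.001]
force: [0.7, -0.7, -2.4]
opening: 0.0179
gripper_force: 50.0
```

```bash
python3 - <<'E'
from h import *
a=-.017; f=np.array([np.cos(a),np.sin(a)])
plan((*(np.array([.568,-.30])-f*.0857),.083),a)
E
```

```text
twist 0.001 then cm 1.09 -0.25 2.97 | at [ 0.4932 -0.2963  0.1127] yaw -0.016 t 20.4 F [ 0.7 -0.7 -2.4] tilt [-0.     0.001]
```

Emit:
apply_moves --pt "0.4 -0.1 0.5" --pt "0.4 -0.1 0.8" --pt "0 0 0.5" --pt "0 0 0.3" --pt "0 0 0.3" --pt "0 0 0.3" --pt "0 0 0.3" --pt "0 0 0" --twist '[0, 0, 0, 0, 0, 0, 0, 0]'

```text
t: 21.38
tool_pos: [0.4851, -0.2989, 0.0827]
orientation: [-0.026, -3.141, -0.0]
force: [-0.6, 0.2, -0.9]
opening: 0.0175
gripper_force: 50.0
```

Emit:
apply_moves --pt "0.5 0 0" --pt "1 0 0" --pt "1.5 0 0" --pt "1.5 0 0" --pt "2 0 0" --pt "2 0 0" --pt "2 0 0" --pt "0 0 0" --twist '[0, 0, 0, 0, 0, 0, 0, 0]'

```text
t: 22.38
tool_pos: [0.3786, -0.2971, 0.0827]
orientation: [-0.029, -3.141, -0.0]
force: [-0.5, 0.8, -0.9]
opening: 0.018
gripper_force: 50.0
```

```bash
cat > pan.py <<'E'
from h import *
import pickle
c=cam("side"); pickle.dump(c,open("side.pkl","wb"))
hsv=cv2.cvtColor(c["frame"],cv2.COLOR_RGB2HSV).astype(int)
# gold rosette centres -> on pan plates (z .058)
g=(hsv[:,:,0]>15)&(hsv[:,:,0]<32)&(hsv[:,:,1]>120)&(hsv[:,:,2]>170)
n,_,st,ce=cv2.connectedComponentsWithStats(g.astype(np.uint8))
for s,p in zip(st[1:],ce[1:]):
    if 3<=s[4]<60 and p[1]>180: print(p.round(0),at(c,*p,.058)[:2].round(3))
plan(pose()[0],pose()[1])
E
python3 pan.py
```

```text
[224. 182.] [0.581 0.072]
[229. 182.] [0.593 0.07 ]
[211. 183.] [0.546 0.078]
[213. 185.] [0.55  0.068]
[221. 185.] [0.569 0.065]
[231. 185.] [0.595 0.058]
[228. 186.] [0.587 0.053]
[246. 189.] [0.629 0.033]
[244. 191.] [0.621 0.025]
[211. 192.] [0.54  0.044]
[219. 193.] [0.559 0.035]
[226. 193.] [0.576 0.032]
[272. 193.] [0.688 0.001]
[279. 196.] [ 0.7   -0.014]
[200. 198.] [0.511 0.029]
[205. 203.] [0.519 0.009]
[226. 211.] [ 0.562 -0.03 ]
[237. 209.] [ 0.589 -0.03 ]
[219. 213.] [ 0.547 -0.031]
[232. 213.] [ 0.576 -0.041]
[204. 214.] [ 0.51  -0.026]
[212. 214.] [ 0.53 -0.03]
[241. 215.] [ 0.593 -0.051]
[197. 216.] [ 0.494 -0.027]
[207. 218.] [ 0.515 -0.039]
[228. 216.] [ 0.564 -0.047]
[183. 220.] [ 0.461 -0.033]
[217. 217.] [ 0.538 -0.043]
[226. 221.] [ 0.556 -0.061]
[234. 217.] [ 0.577 -0.052]
[177. 219.] [ 0.447 -0.024]
[187. 219.] [ 0.47  -0.031]
[215. 219.] [ 0.532 -0.049]
[241. 220.] [ 0.59  -0.068]
[165. 221.] [ 0.42  -0.023]
[172. 225.] [ 0.434 -0.04 ]
[190. 222.] [ 0.474 -0.041]
[197. 221.] [ 0.493 -0.042]
[199. 224.] [ 0.494 -0.053]
[211. 222.] [ 0.522 -0.055]
[222. 224.] [ 0.544 -0.068]
[186. 230.] [ 0.463 -0.064]
[209. 226.] [ 0.516 -0.067]
[166. 227.] [ 0.42  -0.042]
[205. 228.] [ 0.505 -0.07 ]
[172. 231.] [ 0.432 -0.057]
[176. 232.] [ 0.439 -0.063]
[196. 230.] [ 0.485 -0.07 ]
[162. 231.] [ 0.411 -0.054]
[169. 235.] [ 0.424 -0.069]
[163. 237.] [ 0.412 -0.071]
[159. 238.] [ 0.401 -0.071]
[178. 240.] [ 0.443 -0.088]
[187. 238.] [ 0.462 -0.087]
[167. 242.] [ 0.417 -0.087]
[169. 243.] [ 0.422 -0.092]
[270. 297.] [ 0.598 -0.279]
[254. 303.] [ 0.564 -0.284]
[274. 312.] [ 0.595 -0.312]
[282. 340.] [ 0.593 -0.368]
[265. 347.] [ 0.56  -0.373]
[286. 357.] [ 0.59 -0.4 ]
twist -0.000 then cm 0.00 0.00 -0.00 | at [ 0.3796 -0.2973  0.083 ] yaw -0.018 t 22.4 F [ 0.4 -0.  -0.2] tilt [ 0.001 -0.   ]
```

Emit:
apply_moves --pt "0 0 -1" --pt "0 1.5 -1.2" --pt "0 3.5 0" --pt "0 5 0" --pt "0 5 0" --pt "0 5 0" --pt "0 5 0" --pt "0 5 0" --twist '[0, 0, 0, 0, 0, 0, 0, 0]'

```text
t: 23.42
tool_pos: [0.386, 0.0045, 0.1061]
orientation: [0.026, 3.139, -0.0]
force: [0.7, 0.2, -1.2]
opening: 0.0177
gripper_force: 50.0
```

Emit:
apply_moves --pt "0 5 0" --pt "0 5 0" --pt "0 5 0" --pt "0 5 0" --pt "0 5 0" --pt "0 3 0" --pt "0 2 0" --pt "0 0 0" --twist '[0, 0, 0, 0, 0, -0.02, -0.02, 0]'

```text
t: 24.42
tool_pos: [0.39, 0.3037, 0.1052]
orientation: [-0.04, 3.141, 0.0]
force: [-0.2, -0.7, -1.5]
opening: 0.0178
gripper_force: 50.0
```

```bash
python3 nxt.py 0.306 .1
```

```text
(array([ 36., 247.]), array([0.4653, 0.6254]), array([173.7, 214.9]), 5.71)
(array([119., 219.]), array([0.5648, 0.4069]), array([69.2, 77.4]), -0.15)
(array([156., 213.]), array([0.5799, 0.3058]), array([78.1, 71.4]), 1.26)
twist 0.002 then cm -0.43 -0.21 5.69 | at [0.3899 0.3027 0.1049] yaw 0.024 t 24.5 F [-0.1  0.2 -1.3] tilt [-0. -0.]
```

Emit:
apply_moves --pt "-0.4 -0.2 1.5" --pt "0 0 1.5" --pt "0 0 1.5" --pt "0 0 1.2" --pt "0 0 0" --pt "-1 0 0" --pt "-1.5 0 0" --pt "-1.5 0 0" --twist '[0, 0, 0, 0, 0, 0, 0, 0]'

```text
t: 25.48
tool_pos: [0.4358, 0.3021, 0.0486]
orientation: [-0.036, 3.14, 0.001]
force: [0.5, 0.6, -0.5]
opening: 0.018
gripper_force: 50.0
```

```bash
python3 nxt.py 0.306 0
```

```text
(array([ 38., 249.]), array([0.4652, 0.6254]), array([173.8, 215. ]), 5.74)
(array([156., 221.]), array([0.5497, 0.3068]), array([ 72.2, 136.6]), -1.03)
twist 0.041 then cm -2.64 0.58 0.09 | at [0.4375 0.302  0.0489] yaw 0.023 t 25.5 F [-1.4 -1.3 -0.7] tilt [0.003 0.001]
```

Emit:
apply_moves --pt "-1.5 0 0" --pt "-1.5 0 0" --pt "-1.5 0 0" --pt "-1.2 0 0" --pt "0 0 0" --pt "0 0 -0.4" --pt "0 0 -0.4" --pt "0 0 -0.4" --twist '[0, 0, 0, 0, 0, 0, 0, 0]'

```text
t: 26.52
tool_pos: [0.4905, 0.3031, 0.0602]
orientation: [0.037, -3.141, -0.0]
force: [0.0, 0.4, -1.3]
opening: 0.018
gripper_force: 50.0
```

Emit:
apply_moves --pt "0 0 -1" --pt "0 0 -1.5" --pt "0 0 -1.5" --pt "0 0 -1" --pt "0 0 -0.3" --pt "0 0 0" --twist '[0, 0, 0, 0, 0, 0]'

```text
t: 27.28
tool_pos: [0.4909, 0.3031, 0.1129]
orientation: [-0.036, 3.141, 0.0]
force: [1.0, 0.2, -2.5]
opening: 0.018
gripper_force: 50.0
```

```bash
python3 - <<'E'
from h import *
a=-.017; f=np.array([np.cos(a),np.sin(a)])
plan((*(np.array([.568,-.21])-f*.0857),.113),a)
c=cam("side"); hsv=cv2.cvtColor(c["frame"],cv2.COLOR_RGB2HSV); w=(hsv[:,:,1]<45)&(hsv[:,:,2]>190)
for o in quads(c,w,.087,250,3000): print(o)
E
```

```text
twist 0.040 then cm -0.01 -51.17 -0.01 | at [0.4909 0.3031 0.1129] yaw 0.023 t 27.3 F [ 1.   0.2 -2.5] tilt [0. 0.]
(array([205., 126.]), array([0.5705, 0.2965]), array([97.4, 78.9]), 0.9)
(array([328., 220.]), array([ 0.7735, -0.1425]), array([68.4, 68.8]), -40.34)
```

Loaded. 51 cm across.

Emit:
apply_moves --pt "0 -1 0" --pt "0 -2 0" --pt "0 -3 0" --pt "0 -3.5 0" --pt "0 -3.5 0" --pt "0 -3.5 0" --pt "0 -3.5 0" --pt "0 -3.5 0" --twist '[0.01, 0.02, 0.01, 0, 0, 0, 0, 0]'

```text
t: 28.32
tool_pos: [0.4875, 0.0657, 0.1126]
orientation: [-0.029, -3.141, 0.001]
force: [0.6, 0.2, -2.5]
opening: 0.018
gripper_force: 50.0
```

Emit:
apply_moves --pt "0 -3.5 0" --pt "0 -3.5 0" --pt "0 -3.5 0" --pt "0 -3.5 0" --pt "0 -3.5 0" --pt "0 -3.5 0" --pt "0 -3 0" --pt "0 -2.1 0" --twist '[0, 0, 0, 0, 0, 0, 0, 0]'

```text
t: 29.32
tool_pos: [0.4828, -0.1949, 0.1127]
orientation: [-0.03, -3.141, 0.0]
force: [0.4, 0.3, -2.7]
opening: 0.0179
gripper_force: 50.0
```

Emit:
apply_moves --pt "0 -1.2 0" --pt "0 -0.3 0" --pt "0 0 0" --twist '[0, 0, 0]'

```text
t: 29.7
tool_pos: [0.4836, -0.2074, 0.1127]
orientation: [-0.026, -3.141, -0.001]
force: [-0.5, 0.1, -1.6]
opening: 0.0179
gripper_force: 50.0
```

```bash
sed -i 's/p\[1\]>180/p[1]>248/' pan.py; python3 pan.py; python3 - <<'E'
from h import *
a=-.017; f=np.array([np.cos(a),np.sin(a)])
plan((*(np.array([.568,-.21])-f*.0857),.083),a)
E
```

```text
[241. 258.] [ 0.565 -0.174]
[259. 266.] [ 0.596 -0.203]
[270. 297.] [ 0.597 -0.28 ]
[254. 304.] [ 0.564 -0.285]
[274. 312.] [ 0.595 -0.312]
[282. 340.] [ 0.593 -0.368]
[265. 347.] [ 0.56  -0.373]
[286. 358.] [ 0.59 -0.4 ]
twist -0.000 then cm 0.00 0.00 -0.00 | at [ 0.4836 -0.2072  0.1127] yaw -0.016 t 29.8 F [-0.7 -0.1 -1.9] tilt [-0.  0.]
twist 0.001 then cm 0.13 -0.14 2.97 | at [ 0.4836 -0.2072  0.1127] yaw -0.016 t 29.8 F [-0.7 -0.1 -1.9] tilt [-0.  0.]
```

Emit:
apply_moves --pt "0.1 -0.1 0.5" --pt "0 0 0.8" --pt "0 0 0.5" --pt "0 0 0.3" --pt "0 0 0.3" --pt "0 0 0.3" --pt "0 0 0.3" --pt "0 0 0" --twist '[0, 0, 0, 0, 0, 0, 0, 0]'

```text
t: 30.75
tool_pos: [0.4825, -0.2088, 0.0826]
orientation: [-0.026, -3.141, -0.0]
force: [-0.5, -0.0, -1.3]
opening: 0.0176
gripper_force: 50.0
```

Emit:
apply_moves --pt "0.5 0 0" --pt "1 0 0" --pt "1.5 0 0" --pt "1.5 0 0" --pt "2 0 0" --pt "2 0 0" --pt "1.9 0 0" --pt "0 0 0" --twist '[0, 0, 0, 0, 0, 0, 0, 0]'

```text
t: 31.75
tool_pos: [0.3774, -0.207, 0.0827]
orientation: [-0.028, -3.141, 0.0]
force: [0.0, 0.8, -1.2]
opening: 0.0178
gripper_force: 50.0
```

```bash
python3 pan.py
```

```text
[241. 266.] [ 0.56  -0.193]
[258. 274.] [ 0.59  -0.221]
[270. 297.] [ 0.598 -0.279]
[254. 303.] [ 0.564 -0.284]
[274. 312.] [ 0.595 -0.312]
[282. 340.] [ 0.593 -0.368]
[265. 347.] [ 0.56  -0.373]
[286. 357.] [ 0.59 -0.4 ]
twist -0.000 then cm 0.00 0.00 -0.00 | at [ 0.3783 -0.2072  0.083 ] yaw -0.018 t 31.8 F [-0.   0.5 -1.6] tilt [ 0.001 -0.   ]
```

Emit:
apply_moves --pt "0 0 -1" --pt "0 1.5 -1.2" --pt "0 3.5 0" --pt "0 5 0" --pt "0 5 0" --pt "0 5 0" --pt "0 5 0" --pt "0 5 0" --twist '[0, 0, 0, 0, 0, 0, 0, 0]'

```text
t: 32.8
tool_pos: [0.3844, 0.0949, 0.1061]
orientation: [0.026, 3.139, 0.0]
force: [1.0, 0.7, -1.7]
opening: 0.0177
gripper_force: 50.0
```

Emit:
apply_moves --pt "0 5 0" --pt "0 5 0" --pt "0 5 0" --pt "0 5 0" --pt "0 5 0" --pt "0 4 0" --pt "0 2.3 0" --pt "0 0 0" --twist '[0, 0, 0, 0, 0, -0.005, -0.01, 0]'

```text
t: 33.8
tool_pos: [0.3888, 0.4079, 0.1054]
orientation: [-0.001, 3.141, 0.001]
force: [0.0, 0.2, -1.4]
opening: 0.0179
gripper_force: 50.0
```

```bash
python3 nxt.py 0.407 .1
```

```text
(array([ 21., 247.]), array([0.4788, 0.6609]), array([102.1, 143.8]), 5.0)
(array([116., 233.]), array([0.5201, 0.4081]), array([ 70.9, 166.6]), -1.51)
twist 0.026 then cm 5.44 0.40 5.71 | at [0.3887 0.4066 0.1051] yaw -0.000 t 33.9 F [-0.6 -0.5 -1.9] tilt [ 0. -0.]
```

Emit:
apply_moves --pt "0.8 -0.1 1.5" --pt "0 0 1.5" --pt "0 0 1.5" --pt "0 0 1.2" --pt "0 0 0" --pt "-1 0 0" --pt "-1.5 0 0" --pt "-1.5 0 0" --twist '[0, 0, 0, 0, 0, 0, 0, 0]'

```text
t: 34.85
tool_pos: [0.4227, 0.4051, 0.0486]
orientation: [0.003, 3.14, 0.001]
force: [0.0, 0.2, -0.5]
opening: 0.0175
gripper_force: 50.0
```

```bash
python3 - <<'E'
from h import *
plan((.566-.0857,.4061,.048),-.002)
E
```

```text
twist -0.000 then cm -5.76 0.12 0.06 | at [0.4227 0.4051 0.0486] yaw -0.002 t 34.9 F [ 0.   0.2 -0.5] tilt [0.001 0.001]
```

Emit:
apply_moves --pt "-1.5 0 0" --pt "-1.5 0 0" --pt "-1.5 0 0" --pt "-1.1 0 0" --pt "0 0 0" --pt "0 0 -0.4" --pt "0 0 -0.4" --pt "0 0 -0.4" --twist '[0, 0, 0, 0, 0, 0, 0, 0]'

```text
t: 35.85
tool_pos: [0.4764, 0.4047, 0.0602]
orientation: [-0.002, -3.141, 0.0]
force: [-0.4, -0.2, -1.8]
opening: 0.0175
gripper_force: 50.0
```

Emit:
apply_moves --pt "0 0 -1" --pt "0 0 -1.5" --pt "0 0 -1.5" --pt "0 0 -1" --pt "0 0 -0.3" --pt "0 0 0" --twist '[0, 0, 0, 0, 0, 0]'

```text
t: 36.6
tool_pos: [0.4768, 0.4046, 0.1129]
orientation: [0.003, 3.142, 0.0]
force: [0.3, -0.3, -2.6]
opening: 0.0176
gripper_force: 50.0
```

```bash
python3 - <<'E'
from h import *
a=-.017; f=np.array([np.cos(a),np.sin(a)])
plan((*(np.array([.568,-.12])-f*.0857),.113),a)
c=cam("side"); hsv=cv2.cvtColor(c["frame"],cv2.COLOR_RGB2HSV); w=(hsv[:,:,1]<45)&(hsv[:,:,2]>190)
for o in quads(c,w,.087,200,3000): print(o)
E
```

```text
twist 0.015 then cm -1.44 -52.30 -0.01 | at [0.4768 0.4046 0.1129] yaw -0.002 t 36.6 F [ 0.3 -0.3 -2.6] tilt [0. 0.]
(array([133.,  79.]), array([0.3819, 0.6595]), array([ 23.9, 395.5]), 6.52)
(array([197., 109.]), array([0.5601, 0.3905]), array([91.6, 68.8]), 0.82)
(array([ 21., 150.]), array([0.0837, 0.3378]), array([185.7,  71.1]), -6.2)
(array([329., 220.]), array([ 0.7735, -0.1425]), array([68.4, 68.8]), -40.34)
(array([460., 286.]), array([ 0.939, -0.364]), array([112.4,  98. ]), -0.32)
(array([492., 338.]), array([ 0.9379, -0.4792]), array([113.6,  97.5]), -0.26)
```

Emit:
apply_moves --pt "-0.3 -1 0" --pt "-0.4 -2 0" --pt "-0.4 -3 0" --pt "-0.3 -3.5 0" --pt "0 -3.5 0" --pt "0 -3.5 0" --pt "0 -3.5 0" --pt "0 -3.5 0" --twist '[0.005, 0.005, 0.005, 0, 0, 0, 0, 0]'

```text
t: 37.65
tool_pos: [0.487, 0.167, 0.1126]
orientation: [-0.028, -3.141, 0.001]
force: [0.1, 0.1, -1.4]
opening: 0.0176
gripper_force: 50.0
```

Emit:
apply_moves --pt "0 -3.5 0" --pt "0 -3.5 0" --pt "0 -3.5 0" --pt "0 -3.5 0" --pt "0 -3.5 0" --pt "0 -3.5 0" --pt "0 -3.5 0" --pt "0 -2.5 0" --twist '[0, 0, 0, 0, 0, 0, 0, 0]'

```text
t: 38.65
tool_pos: [0.4817, -0.1029, 0.1127]
orientation: [-0.029, -3.141, 0.001]
force: [0.6, -0.1, -2.9]
opening: 0.0178
gripper_force: 50.0
```

Emit:
apply_moves --pt "0 -1.3 0" --pt "0 -0.5 0" --pt "0 0 0" --twist '[0, 0, 0]'

```text
t: 39.02
tool_pos: [0.4823, -0.1183, 0.1127]
orientation: [-0.027, -3.141, -0.0]
force: [0.8, 0.9, -2.6]
opening: 0.0178
gripper_force: 50.0
```

```bash
sed -i 's/p\[1\]>248/p[1]>215 and p[0]>215 and at(c,*p,.058)[1]<-.05/' pan.py; python3 pan.py; python3 - <<'E'
from h import *
a=-.017; f=np.array([np.cos(a),np.sin(a)])
plan((*(np.array([.568,-.12])-f*.0857),.083),a)
E
```

```text
[240. 218.] [ 0.588 -0.061]
[245. 222.] [ 0.597 -0.076]
[231. 228.] [ 0.563 -0.083]
[248. 233.] [ 0.595 -0.109]
[241. 266.] [ 0.56  -0.194]
[259. 274.] [ 0.591 -0.222]
[270. 297.] [ 0.597 -0.28 ]
[254. 304.] [ 0.564 -0.285]
[274. 312.] [ 0.595 -0.312]
[282. 340.] [ 0.593 -0.368]
[265. 347.] [ 0.56  -0.373]
[286. 357.] [ 0.59 -0.4 ]
twist -0.000 then cm 0.00 0.00 -0.00 | at [ 0.4824 -0.1179  0.1127] yaw -0.016 t 39.1 F [ 0.5  0.7 -2. ] tilt [-0.  0.]
twist 0.001 then cm 0.01 -0.06 2.97 | at [ 0.4824 -0.1179  0.1127] yaw -0.016 t 39.1 F [ 0.5  0.7 -2. ] tilt [-0.  0.]
```

Emit:
apply_moves --pt "0 0 0.5" --pt "0 0 0.8" --pt "0 0 0.5" --pt "0 0 0.3" --pt "0 0 0.3" --pt "0 0 0.3" --pt "0 0 0.3" --pt "0 0 0" --twist '[0, 0, 0, 0, 0, 0, 0, 0]'

```text
t: 40.08
tool_pos: [0.4824, -0.1184, 0.0827]
orientation: [-0.026, -3.141, -0.0]
force: [0.5, -0.2, -1.7]
opening: 0.0178
gripper_force: 50.0
```

Emit:
apply_moves --pt "0.5 0 0" --pt "1 0 0" --pt "1.5 0 0" --pt "1.5 0 0" --pt "2 0 0" --pt "2 0 0" --pt "1.9 0 0" --pt "0 0 -1" --twist '[0, 0, 0, 0, 0, 0, 0, 0]'

```text
t: 41.08
tool_pos: [0.3767, -0.1163, 0.0923]
orientation: [-0.028, -3.14, -0.001]
force: [0.7, -0.3, -1.0]
opening: 0.0177
gripper_force: 50.0
```

```bash
python3 pan.py; python3 - <<'E'
from h import *
import pickle
# mat centre from top0 -> origin ; spatula start origin (.429,-.0035) yaw -.043, TCP .0193 ahead
a=-.043; plan((.4484,-.0025,.06),a)
c=pickle.load(open("side.pkl","rb"));save(c,"s6.png",(140,190,340,384),3)
E
```

```text
[230. 217.] [ 0.568 -0.052]
[234. 219.] [ 0.576 -0.059]
[244. 221.] [ 0.596 -0.071]
[245. 229.] [ 0.593 -0.096]
[232. 234.] [ 0.56  -0.103]
[248. 240.] [ 0.591 -0.129]
[241. 266.] [ 0.56  -0.194]
[258. 274.] [ 0.59  -0.221]
[270. 297.] [ 0.598 -0.279]
[254. 303.] [ 0.564 -0.284]
[274. 312.] [ 0.595 -0.312]
[282. 340.] [ 0.593 -0.368]
[265. 347.] [ 0.56  -0.373]
[286. 357.] [ 0.59 -0.4 ]
twist -0.000 then cm 0.00 0.00 -0.00 | at [ 0.3789 -0.117   0.0946] yaw -0.017 t 41.1 F [ 0.7 -1.3  0.1] tilt [ 0.002 -0.001]
twist 0.026 then cm -6.45 11.74 3.46 | at [ 0.3789 -0.117   0.0946] yaw -0.017 t 41.1 F [ 0.7 -1.3  0.1] tilt [ 0.002 -0.001]
```

View pics/s6.png

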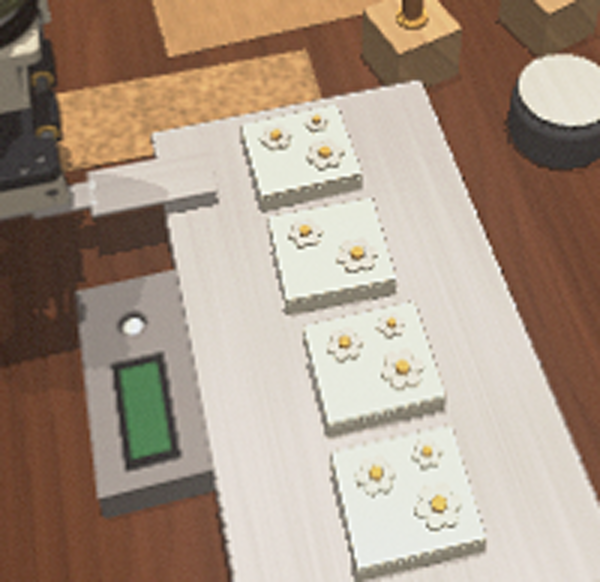

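All four plates stand flat in a row, well within the pan. Now the spatula goes back.

Emit:
apply_moves --pt "0 2 0" --pt "0 4 0" --pt "0 4 0" --pt "-2 1.7 0" --pt "-2.5 0 0" --pt "-1.9 0 1" --pt "0 0 1.5" --pt "0 0 0" --twist '[0.013, 0.013, 0, 0, 0, 0, 0, 0]'

```text
t: 42.12
tool_pos: [0.4447, -0.0022, 0.0662]
orientation: [-0.067, -3.137, -0.001]
force: [-0.4, 0.3, -1.2]
opening: 0.0179
gripper_force: 50.0
```

```bash
python3 - <<'E'
from h import *
plan((.4484,-.0025,.0435),-.043)
E
```

```text
twist 0.000 then cm -0.37 -0.01 2.27 | at [ 0.4447 -0.0022  0.0662] yaw -0.043 t 42.1 F [-0.4  0.3 -1.2] tilt [-0.004  0.   ]
```

Emit:
apply_moves --pt "-0.2 0 0.5" --pt "0 0 0.7" --pt "0 0 0.4" --pt "0 0 0.2" --pt "0 0 0.1" --pt "0 0 0" --pt "0 0 0" --twist '[0, 0, 0, 0, 0, 0, 0]'

```text
t: 43.0
tool_pos: [0.4486, -0.0026, 0.049]
orientation: [0.067, 3.141, -0.0]
force: [-1.0, -0.4, -1.0]
opening: 0.0176
gripper_force: 50.0
```

```bash
python3 - <<'E'
from h import *
plan((.4484,-.0025,.0435),-.043)
E
```

```text
twist 0.000 then cm 0.02 0.01 0.55 | at [ 0.4486 -0.0026  0.049 ] yaw -0.043 t 43.0 F [-1.  -0.4 -1. ] tilt [ 0. -0.]
```

Emit:
apply_moves --pt "0 0 0.15" --pt "0 0 0.15" --pt "0 0 0.15" --pt "0 0 0.1" --pt "0 0 0" --pt "0 0 0" --twist '[0, 0, 0, 0, 0, 0]'

```text
t: 43.75
tool_pos: [0.4484, -0.0026, 0.0433]
orientation: [-0.067, -3.141, 0.0]
force: [0.4, -0.0, -1.2]
opening: 0.0178
gripper_force: 50.0
```

Emit:
apply_moves --pt "0 0 0" --pt "0 0 0" --pt "0 0 0" --pt "0 0 0" --twist '[0, 0, 0, 0]' --gripper 4.5

```text
t: 44.25
tool_pos: [0.4485, -0.0026, 0.0434]
orientation: [0.067, 3.141, -0.0]
force: [0.4, 0.3, 0.3]
opening: 0.0444
gripper_force: 0.0
```

Emit:
apply_moves --pt "0 0 -1" --pt "0 0 -3" --pt "0 0 -4" --pt "0 0 -4" --pt "0 0 -4" --pt "0 0 -2" --pt "0 0 0" --pt "0 0 0" --twist '[0, 0, 0, 0, 0, 0, 0, 0]'

```text
t: 45.25
tool_pos: [0.448, -0.0025, 0.2225]
orientation: [-0.067, -3.14, -0.0]
force: [0.3, 0.1, -0.7]
opening: 0.0452
gripper_force: 0.0
```

```bash
python3 look.py top t7; python3 look.py wrist w2; python3 - <<'E'
from h import *
import pickle
t=pickle.load(open("top.pkl","rb")); s=pickle.load(open("side.pkl","rb"));w=pickle.load(open("wrist.pkl","rb"))
a=t["frame"][150:310,215:415]; b=w["frame"][:,56:]
im=np.hstack([cv2.resize(a,(500,400),interpolation=cv2.INTER_CUBIC),cv2.resize(b,(300,252))[:, :] if 0 else cv2.copyMakeBorder(cv2.resize(b,(300,252)),0,148,0,0,cv2.BORDER_CONSTANT)])
cv2.imwrite("pics/m.png",im[:,:,::-1])
E
```

```text
(array([230., 281.]), array([0.3794, 0.1087]), array([ 26.6, 364.1]), -7.2)
(array([306., 286.]), array([ 0.357 , -0.0928]), array([ 25.8, 368.7]), -6.92)
twist -0.000 then cm 0.00 0.00 -0.00 | at [ 0.4477 -0.0025  0.222 ] yaw -0.043 t 45.3 F [ 0.3  0.7 -0.8] tilt [-0.002  0.   ]
twist -0.000 then cm 0.00 0.00 -0.00 | at [ 0.4476 -0.0025  0.2219] yaw -0.043 t 45.4 F [-0.2  1.2  0. ] tilt [-0.002  0.   ]
```

View pics/m.png

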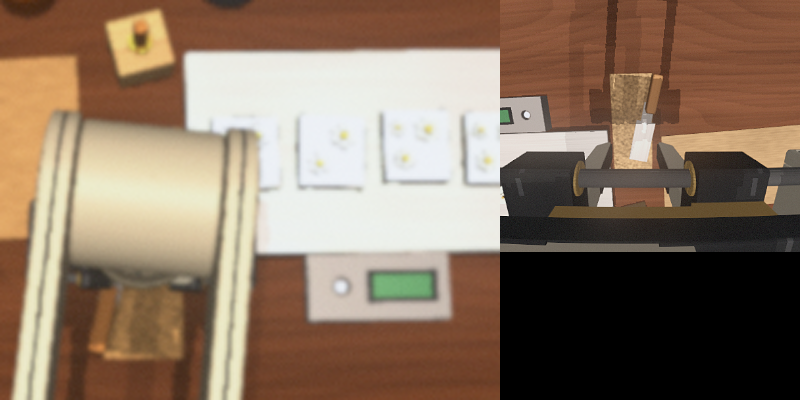

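The picture shows the spatula has been knocked: it lies askew on the mat's left edge (grip at ~(655,95), blade at ~(642,142) in the wrist half). I'll measure it and lay it back.

```bash
cat > sp.py <<'E'
from h import *
import pickle
c=cam("wrist"); pickle.dump(c,open("wrist.pkl","wb"))
hsv=cv2.cvtColor(c["frame"],cv2.COLOR_RGB2HSV).astype(int); H,S,V=[hsv[:,:,i] for i in range(3)]
import sys
x0,y0,x1,y1=map(int,sys.argv[1].split(","))
def big(m,z):
    mm=np.zeros(m.shape,np.uint8); mm[y0:y1,x0:x1]=m[y0:y1,x0:x1]; mm=cv2.morphologyEx(mm,cv2.MORPH_OPEN,np.ones((3,3)))
    k=max(cv2.findContours(mm,cv2.RETR_EXTERNAL,cv2.CHAIN_APPROX_NONE)[0],key=cv2.contourArea)
    P=np.array([at(c,*p[0],z)[:2] for p in k],np.float32)*1000; r=cv2.minAreaRect(P); b=cv2.boxPoints(r)
    return k[:,0].mean(0).round(0),np.round(r[0],1),np.round(r[1],1),round(r[2],2),cv2.boundingRect(k)
bl=(S<40)&(V>180); print("blade",big(bl,.003))
R,G,B=[c["frame"][:,:,i].astype(int) for i in range(3)]
gr=(S>150)&(H>8)&(H<20)&(V>120); 
try: print("grip",big(gr,.052))
except Exception as e: print(e)
for u,v in [(291,150),(285,165),(297,130),(250,160),(256,220)]: print((u,v),hsv[v,u])
E
python3 sp.py 230,100,320,255
```

```text
blade (array([272., 216.]), array([505. ,  10.5]), array([40.7, 88. ]), 77.06, (253, 187, 39, 60))
max() iterable argument is empty
(291, 150) [ 14 136 152]
(285, 165) [ 14 129 154]
(297, 130) [ 13 129 154]
(250, 160) [ 15 115 151]
(256, 220) [ 11  27 180]
```

```bash
python3 - <<'E'
from h import *
import pickle
c=pickle.load(open("wrist.pkl","rb"))
a=-.226; f=np.array([np.cos(a),np.sin(a)]);l=np.array([-f[1],f[0]]); o=np.array([.505,.0105])-.105*f
im=c["frame"].copy()
for x,y,z in [(-.035,.009,.052),(.035,.009,.052),(.035,-.009,.052),(-.035,-.009,.052),(.06,.02,.003),(.15,.02,.003),(.15,-.02,.003),(.06,-.02,.003)]:
    p=pix(c,[*(o+f*x+l*y),z]); print(p.round(1)); cv2.circle(im,tuple(int(v) for v in p.round()),1,(0,255,0),-1)
cv2.imwrite("pics/w3.png",cv2.resize(im[90:260,200:350,::-1],None,fx=4,fy=3.5,interpolation=cv2.INTER_CUBIC))
print(o); plan((*(o+f*.0193),.12),a)
E
```

```text
[304.4 115.8]
[291.6 175.8]
[276.7 173.1]
[288.8 112.7]
[291.5 188.4]
[278.7 247. ]
[251.9 242.5]
[263.2 183.2]
[0.4026701  0.03402851]
twist 0.183 then cm 3.27 2.55 10.19 | at [ 0.4476 -0.0025  0.2219] yaw -0.043 t 45.4 F [ 0.4 -0.3 -0.7] tilt [-0.002  0.   ]
```

View pics/w3.png

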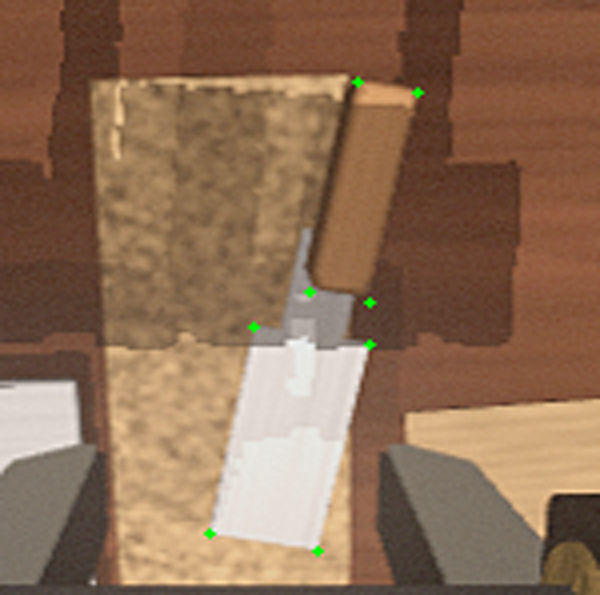

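The green model corners match the spatula: grip top (358,82)–(370,302), blade tip at (318,551). Regrasp.

Emit:
apply_moves --pt "0 0 0" --pt "0 0 0" --pt "1.6 1.3 2" --pt "1.7 1.2 3" --pt "0 0 3" --pt "0 0 2" --pt "0 0 0" --pt "0 0 0" --twist '[0.09, 0.093, 0, 0, 0, 0, 0, 0]' --gripper 5

```text
t: 46.4
tool_pos: [0.422, 0.0291, 0.1238]
orientation: [0.354, 3.122, -0.0]
force: [0.2, -0.0, 1.0]
opening: 0.0498
gripper_force: 0.0
```

```bash
python3 sp.py 190,60,330,300 | head -2; python3 - <<'E'
from h import *
plan((.4214,.0297,.043),-.226)
E
```

```text
blade (array([261., 241.]), array([471.5,  18.3]), array([40.5, 36.9]), 77.02, (242, 224, 39, 33))
max() iterable argument is empty
twist 0.000 then cm 0.11 0.04 8.12 | at [0.4224 0.0291 0.1242] yaw -0.226 t 46.5 F [ 0.9 -0.6  0.4] tilt [ 0.001 -0.   ]
```

Emit:
apply_moves --pt "0.1 0 2" --pt "0 0 2.5" --pt "0 0 2" --pt "0 0 1.2" --pt "0 0 0.4" --pt "0 0 0" --pt "0 0 0" --twist '[0, 0, 0, 0, 0, 0, 0]'

```text
t: 47.32
tool_pos: [0.4216, 0.0293, 0.0432]
orientation: [0.354, 3.12, 0.0]
force: [-0.4, 0.4, 0.0]
opening: 0.0501
gripper_force: 0.0
```

Emit:
apply_moves --pt "0 0 0" --pt "0 0 0" --pt "0 0 0" --pt "0 0 0" --pt "0 0 0" --pt "0 0 0" --twist '[0, 0, 0, 0, 0, 0]' --gripper 0.5

```text
t: 48.08
tool_pos: [0.4209, 0.0294, 0.0423]
orientation: [-0.354, -3.122, 0.0]
force: [0.4, -0.0, 0.9]
opening: 0.0178
gripper_force: 50.0
```

```bash
python3 - <<'E'
from h import *
plan((.4484,-.0025,.053),-.043)
E
```

```text
twist -0.183 then cm -2.89 -3.07 -1.07 | at [0.4209 0.0294 0.0423] yaw -0.226 t 48.1 F [ 0.4 -0.   0.9] tilt [-0. -0.]
```

Emit:
apply_moves --pt "0 0 -1.5" --pt "0 0 0" --pt "0 0 0" --pt "-1.4 -1.5 0" --pt "-1.5 -1.6 0" --pt "0 0 0.5" --pt "0 0 0" --pt "0 0 0" --twist '[0, -0.09, -0.093, 0, 0, 0, 0, 0]'

```text
t: 49.08
tool_pos: [0.4479, -0.0023, 0.0522]
orientation: [-0.066, -3.14, -0.0]
force: [0.3, -0.7, -0.6]
opening: 0.0177
gripper_force: 50.0
```

```bash
python3 - <<'E'
from h import *
plan((.4484,-.0025,.0425),-.043)
E
```

```text
twist 0.001 then cm -0.05 -0.02 0.97 | at [ 0.4479 -0.0023  0.0522] yaw -0.042 t 49.1 F [ 0.3 -0.7 -0.6] tilt [-0.001  0.   ]
```

Emit:
apply_moves --pt "0 0 0.3" --pt "0 0 0.3" --pt "0 0 0.2" --pt "0 0 0.15" --pt "0 0 0" --pt "0 0 0" --twist '[0, 0, 0, 0, 0, 0]'

```text
t: 49.82
tool_pos: [0.4486, -0.0028, 0.0429]
orientation: [0.067, 3.141, -0.0]
force: [-0.1, 0.4, -1.2]
opening: 0.0178
gripper_force: 50.0
```

Emit:
apply_moves --pt "0 0 0" --pt "0 0 0" --pt "0 0 0" --pt "0 0 0" --twist '[0, 0, 0, 0]' --gripper 4.5

```text
t: 50.32
tool_pos: [0.4486, -0.0028, 0.0429]
orientation: [0.067, 3.141, -0.0]
force: [0.0, -0.5, -0.5]
opening: 0.0443
gripper_force: 0.0
```

Emit:
apply_moves --pt "0 0 -1" --pt "0 0 -3" --pt "0 0 -4" --pt "0 0 -4" --pt "0 0 -4" --pt "0 0 -2" --pt "0 0 0" --pt "0 0 0" --twist '[0, 0, 0, 0, 0, 0, 0, 0]'

```text
t: 51.32
tool_pos: [0.448, -0.0027, 0.222]
orientation: [-0.067, -3.14, -0.0]
force: [0.4, -0.1, -0.6]
opening: 0.0448
gripper_force: 0.0
```

```bash
python3 sp.py 190,60,330,255 | head -1; python3 - <<'E'
from h import *
plan((.4484,-.0025,.0425),-.043)
# stand from top view: wooden block top + stylus
c=cam("top"); hsv=cv2.cvtColor(c["frame"],cv2.COLOR_RGB2HSV).astype(int)
w=(hsv[:,:,2]>200)&(hsv[:,:,1]>80)&(hsv[:,:,0]>10)&(hsv[:,:,0]<30); w[200:]=0;w[:110]=0
for o in quads(c,w,.055,100,1200): print(o)
import pickle; c0=pickle.load(open("side0.pkl","rb"))
for n,c,p in [("top",c,None),("side",c0,None)]: print(n,pix(c,[.693,-.007,.119]),pix(c,[.693,-.007,.055]))
E
```

```text
blade (array([260., 226.]), array([520.7,  -6.1]), array([39.9, 87.7]), 87.95, (246, 197, 29, 58))
twist 0.000 then cm -0.06 0.03 17.90 | at [ 0.4478 -0.0027  0.2215] yaw -0.043 t 51.4 F [-0.5  0.5 -0.1] tilt [-0.002  0.   ]
(array([170., 130.]), array([0.8028, 0.2674]), array([58.3, 58.6]), 9.45)
(array([265., 121.]), array([0.825 , 0.0056]), array([58.6, 58.3]), 18.14)
(array([271., 167.]), array([ 0.6945, -0.0076]), array([58.7, 58.6]), 13.53)
top [270.62011806 160.29437775] [270.36443328 166.96815353]
side [276.2248024  176.15528869] [275.39954426 195.52701668]
```

```bash
python3 sp.py 190,60,330,275 | head -1;  python3 - <<'E'
from h import *
import pickle
c=pickle.load(open("wrist.pkl","rb")); hsv=cv2.cvtColor(c["frame"],cv2.COLOR_RGB2HSV).astype(int)
for v in range(100,285,3): print(v,at(c,260,v,.052 if v<185 else .003)[:2].round(3),hsv[v,260],end=" ; ")
def mid(v):
    pass
for z,(u,v) in []: pass
E
```

```text
blade (array([260., 227.]), array([521.4,  -6.2]), array([39.9, 90.8]), 88.03, (246, 197, 29, 60))
100 [0.352 0.001] [ 10 155 110] ; 103 [0.355 0.001] [ 10 143 112] ; 106 [0.358 0.001] [ 11 149 111] ; 109 [0.361 0.001] [ 10 142 108] ; 112 [0.364 0.   ] [ 16 107 197] ; 115 [0.368 0.   ] [ 17 111 186] ; 118 [0.371 0.   ] [ 16 124 130] ; 121 [0.374 0.   ] [ 16 126 128] ; 124 [ 0.378 -0.   ] [ 15 120 130] ; 127 [ 0.381 -0.   ] [ 14 118 127] ; 130 [ 0.384 -0.   ] [ 15 119 146] ; 133 [ 0.388 -0.001] [ 15 123 133] ; 136 [ 0.391 -0.001] [ 16 116 150] ; 139 [ 0.394 -0.001] [ 12 133 115] ; 142 [ 0.398 -0.001] [ 13 136 133] ; 145 [ 0.401 -0.001] [ 14 135 132] ; 148 [ 0.405 -0.001] [ 13 132 133] ; 151 [ 0.408 -0.001] [ 13 141 130] ; 154 [ 0.411 -0.002] [ 13 138 131] ; 157 [ 0.415 -0.002] [ 13 136 131] ; 160 [ 0.418 -0.002] [ 13 132 133] ; 163 [ 0.422 -0.002] [ 14 126 132] ; 166 [ 0.426 -0.002] [ 14 129 132] ; 169 [ 0.429 -0.002] [ 12 136 131] ; 172 [ 0.433 -0.003] [ 13 132 133] ; 175 [ 0.436 -0.003] [ 14 124 134] ; 178 [ 0.44  -0.003] [ 13 123 135] ; 181 [ 0.443 -0.003] [ 13 126 136] ; 184 [ 0.4
[... 499 characters left out ...]
[ 0.519 -0.006] [ 21  11 231] ; 229 [ 0.524 -0.007] [ 17  10 232] ; 232 [ 0.528 -0.007] [ 16  12 232] ; 235 [ 0.533 -0.007] [ 18  13 231] ; 238 [ 0.538 -0.007] [ 18  14 230] ; 241 [ 0.542 -0.007] [ 16  14 230] ; 244 [ 0.547 -0.008] [ 16  14 230] ; 247 [ 0.552 -0.008] [ 13  16 229] ; 250 [ 0.557 -0.008] [ 11  16 230] ; 253 [ 0.562 -0.008] [ 13  18 230] ; 256 [ 0.567 -0.008] [ 13  15 244] ; 259 [ 0.571 -0.009] [11 49 89] ; 262 [ 0.576 -0.009] [ 7 45 96] ; 265 [ 0.581 -0.009] [ 16  38 102] ; 268 [ 0.586 -0.009] [  8  38 101] ; 271 [ 0.591 -0.009] [ 14  38 100] ; 274 [ 0.596 -0.01 ] [13 31 98] ; 277 [ 0.602 -0.01 ] [14 39 98] ; 280 [ 0.607 -0.01 ] [  9  33 102] ; 283 [ 0.612 -0.01 ] [12 41 94] ;
```

The spatula lies as at first (grip top .393–.462 in x, as before). Now the stylus; the stand nearest the base at (271,167) in the top view → (0.694, −0.008).

Emit:
apply_moves --pt "0 0 0" --pt "-2 0 0" --pt "-4 0 0" --pt "-4 0 0" --pt "-3.5 0 0" --pt "-1.5 0 0" --pt "0 0 0" --pt "0 0 0" --twist '[-0.043, 0, 0, 0, 0, 0, 0, 0]'

```text
t: 52.48
tool_pos: [0.5977, -0.0027, 0.222]
orientation: [0.0, -3.14, -0.0]
force: [-0.7, -0.6, 0.9]
opening: 0.0449
gripper_force: 0.0
```

```bash
python3 - <<'E'
from h import *
c=cam("wrist"); hsv=cv2.cvtColor(c["frame"],cv2.COLOR_RGB2HSV).astype(int); H,S,V=[hsv[:,:,i] for i in range(3)]
plan((.6945,-.0076,.101),.236)
print(pix(c,[.6945,-.0076,.119]).round(),pix(c,[.6945,-.0076,.055]).round(),pix(c,[.6945,-.0076,.085]).round())
u,v=pix(c,[.6945,-.0076,.119]).astype(int)
x0,y0=max(u-45,0),max(v-50,0)
cv2.imwrite("pics/x.png",c["frame"][y0:v+30,x0:u+45,::-1])
for yy in range(y0,v+30,6): print(yy,' '.join("%d,%d,%d"%tuple(hsv[yy,xx]) for xx in range(u-36,u+40,6)))
import pickle;pickle.dump(c,open("wrist.pkl","wb"))
E
```

```text
twist -0.236 then cm -9.30 -2.74 12.14 | at [ 0.5977 -0.0027  0.2224] yaw 0.000 t 52.5 F [ 0.4 -0.1 -0.9] tilt [-0.001  0.   ]
[256. 288.] [257. 259.] [256. 271.]
238 21,64,52 15,73,35 17,100,84 14,103,87 14,96,74 15,101,181 17,100,181 18,98,185 18,90,193 17,96,197 12,149,106 10,154,106 10,148,105
244 13,49,47 9,120,51 17,98,177 16,100,179 16,104,176 16,100,173 17,107,172 17,100,192 16,91,193 18,93,192 11,157,91 10,149,103 11,149,108
250 5,64,44 10,146,110 17,95,190 16,98,189 17,101,174 15,92,192 17,140,82 17,91,205 17,97,190 16,96,193 15,163,64 11,152,104 11,148,102
256 10,36,42 8,151,115 17,93,215 17,95,211 16,100,207 22,132,199 15,142,90 23,123,215 20,81,211 20,90,209 15,104,130 11,156,118 8,141,123
262 4,33,61 10,36,64 14,43,65 19,46,61 6,40,64 15,46,66 6,62,62 12,61,71 11,62,66 18,51,65 16,54,61 9,44,58 9,65,63
268 175,25,62 10,23,66 17,32,72 4,30,69 9,37,69 12,36,70 16,41,68 20,35,66 11,40,70 5,42,67 5,42,67 175,41,69 2,47,71
274 17,35,66 21,53,68 18,37,69 12,44,75 20,24,64 10,44,70 13,33,69 9,41,62 14,41,69 13,49,73 11,40,70 15,36,71 5,23,67
280 6,21,62 6,24,54 25,24,64 12,20,
[... 196 characters left out ...]
0,132,85 12,144,87
292 7,136,107 9,138,107 11,132,106 11,154,104 12,153,107 12,142,135 14,143,164 9,133,109 11,134,110 9,147,106 11,143,107 9,148,107 10,146,105
298 9,136,103 12,157,99 8,139,101 10,144,101 10,148,102 9,152,99 11,148,102 13,133,90 13,129,75 13,117,85 9,158,92 7,147,99 9,154,96
304 11,145,109 8,143,112 11,146,112 10,166,103 9,153,80 13,129,75 15,105,78 15,115,80 15,91,87 17,129,79 16,107,76 11,154,104 10,138,109
310 11,154,104 11,151,101 10,152,99 9,143,96 14,115,82 18,111,78 15,122,75 13,108,85 14,114,78 15,124,78 15,102,85 10,150,100 10,149,99
316 18,128,78 18,134,76 18,134,76 20,158,76 18,159,77 16,145,81 18,155,79 18,154,78 19,142,77 16,120,81 18,136,77 20,143,82 14,137,78
```

Emit:
apply_moves --pt "-2.5 0 0" --pt "-2.5 -0.5 0" --pt "-1 0 0" --pt "0 0 0" --twist '[0, 0, 0, 0]'

```text
t: 53.02
tool_pos: [0.6582, -0.0077, 0.2227]
orientation: [0.0, -3.141, -0.0]
force: [-0.2, 0.3, -1.0]
opening: 0.0451
gripper_force: 0.0
```

```bash
cat > st.py <<'E'
from h import *
c=cam("wrist"); hsv=cv2.cvtColor(c["frame"],cv2.COLOR_RGB2HSV).astype(int); H,S,V=[hsv[:,:,i] for i in range(3)]
plan((.6945,-.0076,.101),.236)
P=[pix(c,[.6945,-.0076,z]).astype(int) for z in (.119,.059,.055)]; print(P)
m=((H>=9)&(H<=16)&(S>110)&(V>125)).astype(np.uint8)
u,v=P[0]; mm=np.zeros_like(m); y0,y1,x0,x1=v-40,v+25,u-40,u+40; mm[y0:y1,x0:x1]=m[y0:y1,x0:x1]
for yy in range(v-34,v+16,4): print(yy,' '.join("%d,%d,%d"%tuple(hsv[yy,xx]) for xx in range(u-30,u+34,4)))
for o in quads(c,mm,.119,20,3000): print("top",o)
st=((V>165)&(S<115)&(H>13)&(H<25)); 
for o in quads(c,st,.055,800,30000): print("stand",o)
E
python3 st.py
```

```text
twist -0.236 then cm -3.56 -0.85 12.17 | at [ 0.6579 -0.0076  0.2227] yaw 0.000 t 53.1 F [-0.2 -0.2  0.7] tilt [-0.001  0.   ]
[array([260, 234]), array([260, 214]), array([260, 213])]
200 13,114,112 15,98,120 16,95,118 16,99,176 17,100,179 17,98,180 16,102,180 15,110,118 17,120,117 16,101,124 16,102,183 16,100,186 17,94,187 6,137,78 9,146,103 10,134,105
204 10,146,96 16,103,179 16,99,180 17,103,178 16,97,182 16,98,183 16,123,91 23,127,191 17,151,103 16,99,191 17,102,182 17,100,178 16,100,178 15,103,178 9,149,101 10,145,100
208 12,131,101 16,95,185 17,96,184 17,101,181 17,95,186 21,125,159 15,153,127 17,143,141 16,153,118 22,126,206 15,102,175 16,99,181 17,101,187 21,82,202 9,131,101 10,138,98
212 11,144,99 16,96,183 16,97,176 16,102,175 16,101,171 21,130,198 11,143,73 13,141,78 13,148,79 20,134,177 18,104,191 16,101,189 16,100,187 17,96,193 11,141,96 10,142,95
216 10,145,104 14,127,116 16,98,182 16,100,187 16,96,193 21,124,201 13,144,78 12,129,81 15,141,78 21,128,195 17,98,193 16,93,191 16,94,193 16,94,192 10,152,109 10,142,117
220 10,139,101 8,126,103 16,99,194 17,99,190 16,100,188
[... 1296 characters left out ...]
8,111 10,152,109 11,140,111 9,139,110
top (array([257., 232.]), array([ 0.6918, -0.0098]), array([16.6, 13.3]), 12.64)
stand (array([415., 120.]), array([0.5886, 0.1752]), array([170.1, 253.1]), 2.34)
stand (array([282.,  53.]), array([0.5209, 0.0123]), array([ 29.1, 117.2]), -1.45)
stand (array([269., 301.]), array([0.817 , 0.0037]), array([71.8, 43.8]), -0.16)
stand (array([259., 215.]), array([ 0.6966, -0.0086]), array([54.2, 60.1]), 13.83)
stand (array([248.,  67.]), array([ 0.5262, -0.0168]), array([ 41.1, 101.5]), -4.93)
stand (array([198.,  76.]), array([ 0.5429, -0.0783]), array([40.5, 60.2]), -0.69)
stand (array([102., 166.]), array([ 0.6325, -0.1922]), array([165.8,  72.1]), -0.03)
```

Emit:
apply_moves --pt "0 0 0" --pt "0 0 0" --pt "-1.75 0 2" --pt "-1.65 -0.95 2" --pt "0 0 1" --pt "0 0 0" --pt "0 0 0" --twist '[-0.115, -0.115, 0, 0, 0, 0, 0]'

```text
t: 53.95
tool_pos: [0.6937, -0.0091, 0.1741]
orientation: [-0.361, 3.12, -0.0]
force: [-0.6, -0.0, 0.6]
opening: 0.0451
gripper_force: 0.0
```

```bash
python3 - <<'E'
from h import *
plan((.6935,-.009,.101),.23)
E
```

```text
twist 0.000 then cm 0.01 0.01 7.31 | at [ 0.6937 -0.0091  0.1741] yaw 0.230 t 54.0 F [-0.6 -0.   0.6] tilt [ 0.001 -0.   ]
```

Emit:
apply_moves --pt "0 0 1.5" --pt "0 0 2" --pt "0 0 2" --pt "0 0 1.2" --pt "0 0 0.6" --pt "0 0 0" --pt "0 0 0" --twist '[0, 0, 0, 0, 0, 0, 0]'

```text
t: 54.82
tool_pos: [0.6944, -0.0093, 0.1008]
orientation: [-0.361, 3.119, -0.0]
force: [-0.5, -0.7, 0.2]
opening: 0.0449
gripper_force: 0.0
```

Emit:
apply_moves --pt "0 0 0" --pt "0 0 0" --pt "0 0 0" --pt "0 0 0" --pt "0 0 0" --pt "0 0 0" --twist '[0, 0, 0, 0, 0, 0]' --gripper 0.5 --squeeze 30

```text
t: 55.58
tool_pos: [0.6938, -0.0093, 0.0999]
orientation: [-0.361, 3.121, -0.0]
force: [0.1, 0.6, 0.4]
opening: 0.0138
gripper_force: 30.0
```

Emit:
apply_moves --pt "0 0 -1" --pt "0 0 -2" --pt "0 0 -2.5" --pt "0 0 -2" --pt "0 0 -1" --pt "0 0 0" --pt "0 0 0" --twist '[0, 0, 0, 0, 0, 0, 0]'

```text
t: 56.45
tool_pos: [0.6932, -0.0092, 0.1836]
orientation: [0.361, -3.119, -0.001]
force: [0.4, -0.3, -0.8]
opening: 0.0137
gripper_force: 30.0
```

```bash
python3 - <<'E'
from h import *
plan((.432,-.216,.14),.0)
E
```

```text
twist 0.230 then cm 26.12 -20.68 4.36 | at [ 0.6932 -0.0092  0.1836] yaw 0.230 t 56.5 F [ 0.4 -0.3 -0.8] tilt [-0.002  0.   ]
```

Emit:
apply_moves --pt "0 0 0" --pt "1.5 -1 0" --pt "3 -2.3 0" --pt "3.5 -2.8 0" --pt "3.5 -2.8 0" --pt "3.5 -2.8 0" --pt "3.5 -2.8 0" --pt "3.5 -2.8 0" --twist '[0.115, 0.115, 0, 0, 0, 0, 0, 0]'

```text
t: 57.45
tool_pos: [0.4733, -0.1844, 0.1836]
orientation: [0.001, -3.14, -0.001]
force: [0.7, -0.6, 0.1]
opening: 0.0139
gripper_force: 30.0
```

Emit:
apply_moves --pt "2.5 -2 0" --pt "1.6 -1.4 1" --pt "0 0 1.5" --pt "0 0 1.5" --pt "0 0 0" --pt "0 0 0" --twist '[0, 0, 0, 0, 0, 0]'

```text
t: 58.2
tool_pos: [0.4345, -0.2175, 0.1448]
orientation: [0.002, -3.141, -0.0]
force: [-0.1, 0.2, -0.6]
opening: 0.0137
gripper_force: 30.0
```

```bash
python3 - <<'E'
from h import *
plan((.4325,-.2163,.118),.0)
P=pose()[0]
for n in ("side","wrist"):
    c=cam(n); hsv=cv2.cvtColor(c["frame"],cv2.COLOR_RGB2HSV).astype(int)
    tip=[P[0],P[1],P[2]-.093]; u,v=pix(c,tip).round().astype(int); b=pix(c,[.4325,-.2163,.024]); print(n,"tip pred",u,v,"button",b.round(1), "flange pred",pix(c,[P[0],P[1],P[2]-.093+.05]).round(1))
    x0=max(u-24,0)
    for yy in range(max(v-30,0),min(v+24,384),3): print(yy,' '.join("%3d"%hsv[yy,xx,2]+"/%d"%hsv[yy,xx,1] for xx in range(x0,min(u+26,512),3)))
    import pickle; pickle.dump(c,open(n+".pkl","wb"))
E
```

```text
twist 0.001 then cm 0.20 0.12 2.68 | at [ 0.4345 -0.2175  0.1448] yaw 0.001 t 58.2 F [-0.1  0.2 -0.6] tilt [-0.  0.]
side tip pred 183 291 button [183.4 298.6] flange pred [179.4 276.7]
261  44/23  40/19  49/36  51/20  61/4  61/0  63/8  65/4  63/8  66/12  65/12  78/20  69/18 139/20 222/21 223/18 221/20
264  61/13  56/5  64/16  46/44  66/15  65/16  65/4  64/8  68/15  62/4  71/18  71/7  71/14  86/15 196/25 220/22 221/18
267  50/15  63/12  61/17  62/8  65/8  65/12  62/8  66/12  68/8 131/21  70/15  85/21  61/29  47/22 203/25 221/20 223/21
270  76/7  61/8  83/15  65/4  66/8  61/8  77/10  68/11  58/26  48/5  54/28  47/27  51/15  95/35 203/25 196/23 221/20
273  79/0  70/11  94/16  56/0  46/17  42/6  44/41  50/41  48/43  96/37 131/45 130/41 113/43 131/47 204/24 202/25 224/20
276  42/18  42/18  43/18  39/13  78/39 123/46 127/50 125/41 130/43 127/46 128/42 128/42 111/67 130/43 145/25 225/20 223/17
279  94/41 124/45 128/42 129/45 125/45 128/46 126/45 126/43 128/46 128/48 128/46 129/42 118/91  89/46 119/26 145/25 222/18
282  66/23  82/31 127/44 126/40 122/44 127/44 125/41 129/59 112/59  90/62 11
[... 2939 characters left out ...]
0/128 118/15 123/25 123/25 124/31 117/28
210 121/21 122/21 121/21 120/85 175/130 172/130 175/128 177/128 174/126 172/130 171/131 173/133 155/138 122/19 122/29 123/29 120/26
213 120/21 122/23 118/15 177/128 173/125 176/136 180/128 168/137 167/130 165/131 174/132 169/139 173/130 127/86 120/19 121/32 119/24
216 119/21 124/27 142/86 167/125 174/133  95/115 100/122 102/115  98/117 102/118 101/116 148/134 169/134 170/129 116/22 115/24 142/23
219 130/35 126/36 126/38 129/38 107/124 107/117 101/131 105/119 100/117 103/121 101/119 114/116 106/60 125/39 124/39 128/42 135/38
222 129/38 129/40 133/46 126/45  54/66 103/116 108/109 106/123 103/121 103/111 101/121  93/107  74/55 130/37 128/40 126/43 127/42
```

Emit:
apply_moves --pt "0.4 0.1 0" --pt "0 0 0.8" --pt "0 0 0.7" --pt "0 0 0" --pt "0 0 0" --twist '[0, 0, 0, 0, 0]'

```text
t: 58.92
tool_pos: [0.43, -0.217, 0.1297]
orientation: [0.0, -3.141, -0.0]
force: [-0.5, -1.2, -0.4]
opening: 0.0137
gripper_force: 30.0
```

```bash
python3 - <<'E'
from h import *
P=pose()[0]; print(P.round(4),P[2]-.093)
c=cam("wrist"); hsv=cv2.cvtColor(c["frame"],cv2.COLOR_RGB2HSV).astype(int)
u,v=pix(c,[P[0],P[1],P[2]-.093]).round().astype(int); print("tip pred",u,v,"button",pix(c,[.4325,-.2163,.024]).round(1),"mouth",[pix(c,[.4325+d,-.2163,.028]).round(1).tolist() for d in(-.009,.009)])
for yy in range(v-20,v+14): print(yy,' '.join("%3d"%hsv[yy,xx,2]+("b" if hsv[yy,xx,1]>70 else " ") for xx in range(u-17,u+19)))
E
```

```text
[ 0.43   -0.217   0.1297] 0.03674509484621272
tip pred 260 202 button [261.1 200.6] mouth [[261.1, 192.6], [261.1, 210.8]]
182 127  126  127  131  126  130  125  130  124  127  128  129  128  133  122  127  132  128  135  127  134  130  129  128  123  127  127  130  132  128  124  127  130  126  127  127 
183 125  129  127  127  127  123  128  129  130  129  128  126  129  129  126  125  130  124  127  132  128  130  131  128  128  130  128  130  129  126  131  128  130  133  129  127 
184 124  127  125  128  130  129  128  133  128  130  128  130  128  128  126  131  128  129  127  127  124  128  126  128  128  127  128  128  127  131  126  126  130  131  126  128 
185 130  126  127  128  127  125  130  125  127  126  127  126  126  127  125  126  125  126  125  128  130  130  127  125  131  126  130  127  129  129  127  124  130  128  129  126 
186 127  128  129  126  130  127  125  129  126  128  127  125  130  129  128  126  128  128  128  126  128  126  127  126  130  130  122  128  126  129  128  129  128  124  134  155 
187 130  127  126  129  128  129  127  129  128  128  124
[... 4577 characters left out ...]
175b 176b 177b 180b 175b 180b 182b 186b 187b 185b 184b 183b 182b 184b 182b 182b 182b 182b 183b 183b 178b 178b 176b 177b 181b 178b 148b 120  127  126 
213 122  132  163b 185b 179b 179b 179b 178b 179b 183b 181b 172b 175b 175b 177b 176b 175b 172b 174b 173b 174b 173b 176b 171b 179b 186b 186b 179b 180b 179b 181b 177b 165b 133b 126  125 
214 128  152b 182b 183b 179b 177b 178b 181b 174b 143b 122b 121b 125b 117b 126b 122b 120b 117b 114b 120b 117b 121b 119b 115b 127b 127b 162b 182b 179b 178b 178b 179b 182b 157b 118  121 
215 142  175b 185b 181b 177b 177b 180b 179b 152b 101b 102b 104b 106b 109b 108b  95b  99b 101b 103b  98b  97b  99b 102b  98b 100b  97b 121b 166b 182b 179b 179b 180b 181b 174b 137b 125
```

Aligned: recess centre at (261,200.5), tip at (260,203) with parallax, within about 1 mm. Press.

Emit:
apply_moves --pt "0 0.05 0.4" --pt "0 0 0.4" --pt "0 0 0.3" --pt "0 0 0.2" --pt "0 0 0.15" --pt "0 0 0" --pt "0 0 0" --twist '[0, 0, 0, 0, 0, 0, 0]'

```text
t: 59.85
tool_pos: [0.4301, -0.2165, 0.1155]
orientation: [-0.0, 3.142, -0.0]
force: [-0.7, 0.4, 0.6]
opening: 0.0137
gripper_force: 30.0
```

Emit:
apply_moves --pt "0 0 0.1" --pt "0 0 0.1" --pt "0 0 0.1" --pt "0 0 0" --twist '[0, 0, 0, 0]'

```text
t: 60.35
tool_pos: [0.4302, -0.2165, 0.1124]
orientation: [-0.0, 3.141, -0.0]
force: [-0.7, 1.1, 3.4]
opening: 0.0141
gripper_force: 30.0
```

Emit:
apply_moves --pt "0 0 0.05" --pt "0 0 0.05" --pt "0 0 0.05" --pt "0 0 0" --twist '[0, 0, 0, 0]'

```text
t: 60.85
tool_pos: [0.4303, -0.2166, 0.1116]
orientation: [-0.0, 3.141, -0.0]
force: [-2.9, 1.8, 9.1]
opening: 0.0141
gripper_force: 30.0
```

Emit:
apply_moves --pt "0 0 0.05" --pt "0 0 0.05" --pt "0 0 0" --pt "0 0 0" --twist '[0, 0, 0, 0]'

```text
t: 61.35
tool_pos: [0.4305, -0.2167, 0.1114]
orientation: [-0.0, 3.141, -0.001]
force: [-4.8, 2.6, 15.0]
opening: 0.0136
gripper_force: 30.0
```

Fully bottomed (15 N). Lift out and return.

Emit:
apply_moves --pt "0 0 -0.5" --pt "0 0 -1" --pt "0 0 -2" --pt "0 0 -2.5" --pt "0 0 -1.5" --pt "-2 1.5 0" --pt "-3.5 2.8 0" --pt "-3.5 2.8 0" --twist '[0, 0, 0, 0, 0, 0, 0, 0]'

```text
t: 62.35
tool_pos: [0.5208, -0.1448, 0.1848]
orientation: [-0.001, -3.141, 0.0]
force: [0.9, 0.1, 0.2]
opening: 0.0138
gripper_force: 30.0
```

Emit:
apply_moves --pt "-3.5 2.8 0" --pt "-3.5 2.8 0" --pt "-3.5 2.8 0" --pt "-3 2.5 0" --pt "-2 1.5 0" --pt "0 0 0" --pt "0 0 0" --pt "0 0 0" --twist '[0, 0, 0, 0, 0, -0.115, -0.115, 0]'

```text
t: 63.35
tool_pos: [0.6748, -0.0213, 0.1842]
orientation: [0.36, -3.12, -0.0]
force: [-0.2, -0.7, -0.5]
opening: 0.014
gripper_force: 30.0
```

```bash
python3 - <<'E'
from h import *
plan((.6938,-.0093,.16),.23)
E
```

```text
twist -0.000 then cm -2.13 0.74 2.42 | at [ 0.6748 -0.0213  0.1842] yaw 0.230 t 63.4 F [-0.2 -0.7 -0.5] tilt [-0.001  0.   ]
```

Emit:
apply_moves --pt "-1.1 0.4 0" --pt "-1 0.35 0" --pt "0 0 1.5" --pt "0 0 0.8" --pt "0 0 0" --pt "0 0 0" --twist '[0, 0, 0, 0, 0, 0]'

```text
t: 64.1
tool_pos: [0.6937, -0.0095, 0.1619]
orientation: [0.36, -3.121, 0.0]
force: [0.7, -0.7, -0.5]
opening: 0.0138
gripper_force: 30.0
```

```bash
python3 - <<'E'
from h import *
plan((.6938,-.0093,.1003),.23)
P,a,s,M=pose(); c=cam("wrist"); hsv=cv2.cvtColor(c["frame"],cv2.COLOR_RGB2HSV).astype(int)
u,v=pix(c,[P[0],P[1],P[2]-.093]).round().astype(int); h=[pix(c,[.6945+d,-.0076,.055]).round(1).tolist() for d in(-.009,0,.009)];print("tip pred",u,v,"hole",h)
for yy in range(v-16,v+10): print(yy,' '.join("%3d"%hsv[yy,xx,2]+("b" if hsv[yy,xx,1]>70 else " ") for xx in range(u-17,u+19)))
E
```

```text
twist -0.000 then cm -0.02 0.01 6.16 | at [ 0.6937 -0.0095  0.1619] yaw 0.230 t 64.1 F [ 0.7 -0.7 -0.5] tilt [-0. -0.]
tip pred 260 202 hole [[264.2, 190.3], [262.0, 199.1], [259.9, 207.8]]
186 126b 133b 134b 127b 132b 131b 134b 129b 131b 132b 132b 127b 131b 131b 134b 134b 130b 131b 132b 130b 135b 130b 135b 132b 136b 135b 131b 133b 133b 131b 137b 132b 134b 131b 135b 132b
187 133b 132b 129b 133b 132b 132b 128b 132b 134b 132b 133b 129b 132b 135b 131b 131b 135b 132b 131b 134b 135b 134b 135b 136b 135b 133b 132b 133b 132b 130b 135b 133b 131b 135b 138b 131b
188 134b 131b 134b 132b 132b 136b 132b 125b 128b 131b 133b 136b 136b 134b 119b 114b 115b 117b 115b 121b 122b 122b 128b 133b 133b 131b 132b 132b 136b 135b 133b 135b 133b 130b 135b 132b
189 126b 130b 130b 131b 130b 132b 129b 132b 132b 130b 128b 123b 118b 112b 121b 131b 132b 132b 130b 130b 130b 120b 113b 119b 128b 134b 132b 132b 130b 132b 132b 129b 131b 134b 134b 131b
190 130b 129b 131b 128b 128b 126b 132b 128b 126b 133b 127b 123b 120b 130b 134b 135b 133b 137b 133b 131b 138b 130b 130b 124b 120b 125b 134b 128b 126b 127b 129b 134b 128b 133b 
[... 3173 characters left out ...]
19b 141b 143b 144b 142b 144b 145b 144b 146b 149b 144b 147b 147b 145b 143b 144b 147b 144b 148b 148b 144b 138b 117b 104b 120b 142b 145b 162b 159b 159b
209 136b 141b 138b 135b 121b 126b 143b 147b 146b 145b 141b 146b 147b 147b 147b 147b 146b 145b 144b 146b 148b 146b 144b 148b 147b 146b 144b 141b 142b 130b 111b 140b 167b 162b 164b 163b
210 138b 141b 135b 118b 127b 143b 146b 141b 141b 138b 145b 145b 147b 146b 149b 148b 147b 145b 142b 144b 146b 145b 141b 143b 146b 144b 145b 142b 147b 145b 133b 119b 151b 163b 165b 164b
211 137b 137b 124b 119b 146b 146b 146b 144b 144b 142b 143b 143b 146b 147b 149b 148b 147b 147b 144b 147b 144b 143b 143b 146b 146b 145b 141b 143b 142b 146b 141b 123b 130b 169b 162b 162b
```

Hole centre at (260.7,198), tip at (260.5,203) including parallax: about 1 mm off. Lower.

Emit:
apply_moves --pt "0.1 0 0.5" --pt "0 0 1" --pt "0 0 1" --pt "0 0 1" --pt "0 0 1" --pt "0 0 0.8" --pt "0 0 0.4" --pt "0 0 0" --twist '[0, 0, 0, 0, 0, 0, 0, 0]'

```text
t: 65.15
tool_pos: [0.6926, -0.0096, 0.1045]
orientation: [0.361, -3.12, -0.0]
force: [-0.1, -0.4, 0.3]
opening: 0.0137
gripper_force: 30.0
```

Emit:
apply_moves --pt "0 0 0.2" --pt "0 0 0.1" --pt "0 0 0" --pt "0 0 0" --twist '[0, 0, 0, 0]'

```text
t: 65.65
tool_pos: [0.6929, -0.0096, 0.102]
orientation: [-0.361, 3.121, -0.0]
force: [0.6, -0.7, -0.2]
opening: 0.014
gripper_force: 30.0
```

Emit:
apply_moves --pt "0 0 0.1" --pt "0 0 0.05" --pt "0 0 0" --pt "0 0 0" --twist '[0, 0, 0, 0]'

```text
t: 66.15
tool_pos: [0.6928, -0.0096, 0.1003]
orientation: [0.361, -3.121, -0.0]
force: [-0.2, 0.5, -0.5]
opening: 0.0138
gripper_force: 30.0
```

Emit:
apply_moves --pt "0 0 0" --pt "0 0 0" --pt "0 0 0" --pt "0 0 0" --twist '[0, 0, 0, 0]' --gripper 4.0

```text
t: 66.65
tool_pos: [0.6928, -0.0096, 0.1003]
orientation: [-0.361, 3.121, -0.0]
force: [-0.8, 0.2, 0.6]
opening: 0.0395
gripper_force: 0.0
```

Emit:
apply_moves --pt "0 0 -1" --pt "0 0 -3" --pt "0 0 -4" --pt "0 0 -3" --pt "2 0 -2" --pt "4 0 0" --pt "4 0 0" --pt "5 0 0" --twist '[0, 0, 0, 0, 0, 0, 0, 0]'

```text
t: 67.65
tool_pos: [0.546, -0.044, 0.2314]
orientation: [-0.361, 3.119, -0.001]
force: [-0.5, 0.0, 0.8]
opening: 0.04
gripper_force: 0.0
```

Emit:
apply_moves --pt "4 3 -2" --pt "4 4 -2" --pt "2 5 -1" --pt "0 5 0" --pt "0 5 0" --pt "0 5 0" --pt "0 3 0" --pt "0 0 0" --twist '[0, 0, 0, 0, 0, 0, 0, 0]'

```text
t: 68.65
tool_pos: [0.3804, 0.227, 0.2811]
orientation: [-0.366, 3.119, 0.001]
force: [-0.4, -0.6, 0.5]
opening: 0.0401
gripper_force: 0.0
```

```bash
python3 pan.py; python3 - <<'E'
from h import *
import pickle
c=cam("top"); c0=pickle.load(open("top0.pkl","rb"))
d=np.abs(c["frame"].astype(int)-c0["frame"]).max(2)
def reg(n,P,z,r):
    u,v=pix(c,[*P,z]).astype(int); s=np.s_[v-r:v+r,u-r:u+r]; print(n,"diff px>40:",(d[s]>40).sum(),"of",4*r*r)
reg("stand",(.693,-.008),.08,18); reg("tin",(.79,-.114),.05,14); reg("button",(.431,-.216),.028,8)
u,v=pix(c,[.75,.13,.085]).astype(int); reg("jar",(.75,.13),.085,14)
hsv=cv2.cvtColor(c["frame"],cv2.COLOR_RGB2HSV); w=(hsv[:,:,1]<45)&(hsv[:,:,2]>170)
for f in (c0,c):
    h=cv2.cvtColor(f["frame"],cv2.COLOR_RGB2HSV); m=(h[:,:,1]<45)&(h[:,:,2]>170); m[:,:255]=0; m[:,289:]=0
    print("blade",quads(f,m,.003,200,3000))
    h=h.astype(int); m=(h[:,:,1]>140)&(h[:,:,0]>9)&(h[:,:,0]<18)&(h[:,:,2]>190); m[:200]=0; m[:,:258]=0; m[:,287:]=0
    print("grip",quads(f,m,.052,60,3000))
    print([x for x in quads(f,(cv2.cvtColor(f["frame"],cv2.COLOR_RGB2HSV)[:,:,0]>100)&(cv2.cvtColor(f["frame"],cv2.COLOR_RGB2HSV)[:,:,1]>150),.085,200,3000)])
E
```

```text
[241. 218.] [ 0.593 -0.062]
[238. 222.] [ 0.583 -0.071]
[231. 234.] [ 0.559 -0.104]
[248. 240.] [ 0.591 -0.129]
[241. 266.] [ 0.56  -0.194]
[259. 274.] [ 0.59  -0.221]
[270. 297.] [ 0.598 -0.279]
[254. 303.] [ 0.564 -0.284]
[274. 312.] [ 0.595 -0.312]
[282. 340.] [ 0.593 -0.368]
[265. 347.] [ 0.56  -0.373]
[286. 357.] [ 0.59 -0.4 ]
twist -0.000 then cm 0.00 0.00 -0.00 | at [0.3808 0.2259 0.281 ] yaw 0.232 t 68.7 F [0.6 0.5 0.3] tilt [0.001 0.   ]
stand diff px>40: 0 of 1296
tin diff px>40: 0 of 784
button diff px>40: 0 of 256
jar diff px>40: 0 of 784
blade [(array([271., 232.]), array([ 0.5207, -0.0059]), array([ 38.3, 112.2]), -1.04), (array([272.,  53.]), array([ 1.0615, -0.019 ]), array([ 99.8, 239. ]), -1.05)]
grip [(array([271., 278.]), array([ 0.4099, -0.0054]), array([72. , 94.8]), -0.89)]
[(array([224., 135.]), array([0.7769, 0.1154]), array([53.7, 53.4]), -1.14)]
blade [(array([270., 232.]), array([ 0.5224, -0.004 ]), array([ 40.2, 110.9]), -3.99), (array([271.,  53.]), array([ 1.0615, -0.019 ]), array([ 99.7, 239. ]), -1.06)]
grip [(array([271., 275.]), array([ 0.4099, -0.0054]), array([72.3, 94.7]), -1.01)]
[(array([224., 135.]), array([0.777 , 0.1154]), array([53.7, 53.4]), -1.15)]
```

```bash
python3 -c "
from plant import robot
print(robot.close_job())"
```

```text
the job is handed in; nothing more can be done
None
```

I handed the job in at about 69 s: all four plates stand flat on the pan, the button was pressed fully down (15 N) and the stylus is back in its stand. The spatula is back on its mat within about 2 mm of where it lay; it was found askew after I first laid it down, so I laid it again before taking the stylus.

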